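Load the nickel-strip dispenser

ROBOT

A 7-joint arm with a two-finger parallel gripper is mounted at the origin on the work surface. World frame = base frame: x ahead of the robot, y to its left, z up, the work surface at z = 0. Lengths are in m, angles in rad, forces in N, time in s.
With the tool pointing down it reaches from about 0.425 to 0.875 m from the base axis. Payload 4.7 kg.
Tool frame: the origin (TCP) lies at the very end of the fingers, on their centre line; the grasp point (between the pads) lies 19 mm behind it; z points along the fingers, y is the line along which they close (so a half turn about z gives the same grasp; the last joint's range is limited). The gripper opens to 85 mm and grips with 20 to 120 N. Pads are 22 mm wide; open, the fingers measure 114 mm over their backs; the gripper's body (76 mm by 85 mm) begins 54 mm behind the grasp point. The pads swing forward as they close: fully open they stand 13 mm farther back than shut.
Start: joints at [1.248, 0.321, -0.07, 1.45, 0.023, 1.371, -0.057], TCP at [0.215, -0.614, 0.231] pointing down, gripper open.
Joint ranges: [-2.86, 2.86], [-0.3, 2.09], [-1.38, 1.24], [0.06, 2.45], [-1.56, 4.7], [0.09, 2.05], [-2.69, 2.69]. Speed limits (rad/s): [2.57, 2.57, 3.14, 3.14, 3.14, 3.14, 3.14].

INTERFACE

Orientations are given as a 3x3 rotation matrix whose columns are the frame's x, y, z axes.
In Python, from cell import r, viewer gives the robot as it stands.
- The arm moves only by the shell command python3 -m crank 'ROWS' [FORCE]. ROWS is JSON, a list of rows, each an object with "travel": the shift along the tool's x, y, z each as a share of 0.15 m, from -1 to 1, a list of three; "turn": the turn, a rotation vector about the tool's x, y, z each as a share of pi rad, from -1 to 1, a list of three; "jaw": the opening, from -1 (shut) to 1 (fully open). In form: [{"travel": [dx, dy, dz], "turn": [wx, wy, wz], "jaw": jaw}, ...]. A call has 1 to 8 rows; each row is the pose to reach, as a shift and turn from the pose commanded when the call began, along the tool's axes at that moment, turning the shorter way round; what a row does not reach only later rows make up. A row lasts 1/12 s, in which the tool goes at most 41.7 mm and 7.16 degrees, less where a joint would pass 70% of its speed; a pose out of reach is approached as far as the arm can. A call with a number of a shift or a turn outside -1 to 1 is refused whole. A call with a gripper value outside its range is refused whole. The fingers move at their own pace and stop on an object; FORCE is the grip in N (left out, the last holds). Time passes only in rows, so rows that repeat a pose let the fingers close. It gives the time, the measured TCP pose, the force, the opening and the grip force at its end, in the units of the state.
- r.get_state(): the state, without advancing time (a new reading comes with each control period).
- viewer.camera(name): name is "scene" or "top" or "wrist"; returns the picture (420x560x3 uint8, red, green, blue); there is no depth.
- viewer.camera_info(name): a dict with "fx", "fy", "cx", "cy" (pixels), "dist" ([k1, k2, p1, p2, k3] as OpenCV has them; the pictures are not rectified), "rvec" (rotation vector, rad) and "tvec" (3), from world to camera coordinates, as OpenCV has them. Camera axes: x right, y down, z forward; pixel columns grow to the right and rows downward; lengths in m; the calibration is good to about 2 mm. A picture is of the moment at which its call begins: read the wrist's pose just before it. camera_info takes no time and is no camera call; for the wrist camera it gives the pose at the moment of the call.
- r.hand_in(): hands the job in; it is judged then, once.
Trained networks look in the newest picture that a camera, given by its name, has taken for a name from the list of things; names that differ only in an ending like _2 or _b are one class to them, and where a whole thing is asked for, a point or a joint stands for the part that bears it (a point fixed in the world has none). Each returns a list of dicts, best first, with "confidence" (0 to 1); they miss things now and then, are a little off and sometimes report something else, mostly with a low value. They report only what shows in the picture. A call takes as long as a camera call.
- viewer.regions_of(camera, thing): "mask" (420x560 bool, what is visible of it) and "rect" ([left, top, width, height] in pixels, round what is visible of it).
The state is a dict: "time": time; "joint_positions": joint angles; "joint_vel": joint speeds; "tau": joint torques, N m; "position": TCP position; "orientation": TCP orientation; "force": force on the tool from outside, world axes, zero at the start; "wrist_torque": the same for the moment, N m; "gripper_width": finger opening in m; "gripper_force": force on a finger pad.
Only numpy, scipy, OpenCV 4.12 (cv2) and the standard library are available. Lean on these libraries where they do the work, as an engineer would, in place of code of your own. Each camera call takes 0.05 s, during which the arm holds its last target. There are 200 camera calls.

TASK

Load the nickel-strip dispenser on the battery bench: thread the silver roll with the blue core onto the level spindle first, then the yellow spacer, and fit the red end cap over the spindle's end last. With the cap, push the whole stack gently home (the loose black brake collar slides back ahead of it) until the roll bears firmly on the stop sleeve inside the collar and no gaps are left, finish with one steady press of about 12 N, never loading the spindle with more than 25 N, and let go. Leave the two blue cells standing where they are and the screwdriver where it lies.

Things in the scene. Friction and masses are not known exactly. Their poses are not given: they have to be found in the camera images.
- stand: Fixed dispenser stand: dark steel base plate (150 x 100 x 12 mm), grey upright (60 mm wide, top 97 mm above the table, its near face 20 mm behind the spindle's root) and a level steel spindle. Origin on the table straight below the spindle's root; its x axis points along the spindle out towards the free tip, z up. The stand is bolted down and stiff.
- root (a point): The spindle's root: the point on its axis, 75 mm above the table, straight above the stand's origin; axes as the stand's. The stop the stack must finally bear on is the flat end (26 mm diameter) of a dark steel sleeve inside the black collar; it was clamped by the last user somewhere from 0 to 6 mm out from the root and this is not measured: find it by feel, slowly (10 mm/s or less), as it is rigid and does not yield.
- spindle_tip (a point): The spindle's free end, on its axis, 82 mm out from the root along the stand's x; the spindle is 16 mm in diameter, the last 8 mm taper from 16 to 10 mm diameter.
- brake (a joint): How far the outer face of the black brake collar (ring, 46 mm outer diameter, 10 mm thick, around the stop sleeve) stands out from the root along the spindle, in m; it starts 0.009 to 0.015. No spring: it slides with about 4 N of friction and stays where it is left; the stack pushes it back until the roll meets the stop inside it.
- tray: Fixed grey V-tray, 200 x 70 mm, slabs up to 28 mm high; it holds the three parts in a row along its x axis (60 mm apart, in any order) with their axes along that x axis. Origin: centre of its underside. The slabs reach 19 mm either side of the row's centre line, so fingers pass outside them.
- roll: Silver roll of nickel strip on a blue core: ring of 50 mm outer diameter (twelve-sided to the touch: 50 mm over flats), 30 mm wide, bore 18.4 mm right through. Origin at its centre, x along the bore; same from either side. About 0.1 to 0.2 kg. Lies in the V-tray with its axis level, 45 mm above the table.
- spacer: Yellow plastic spacer ring: 50 mm over flats (twelve-sided to the touch), 24 mm wide, bore 18.4 mm right through. Origin at its centre, x along the bore; same from either side. About 60 g. Lies in the V-tray with its axis level, 45 mm above the table.
- cap: Red plastic end cap: 50 mm over flats (twelve-sided to the touch), 36 mm long; blind bore 18.4 mm wide and 30 mm deep, open at its -x end (18 mm from the origin), closed at its +x end, which has a small black dot. Origin at its centre, x along the bore from mouth to closed end. Fitted, its x points like the stand's x; in the tray its x points like the tray's x. About 70 g. Lies in the V-tray with its axis level, 45 mm above the table.
- cell_a: Bystander: blue battery cell standing upright, 32 mm diameter, 70 mm high; origin at its underside.
- cell_b: Bystander: a second such cell.
- driver: Bystander: screwdriver with a yellow handle, 150 mm long, lying on the table, up to about 30 mm high.

How it is judged:
By the outcome, as a careful person would: the job done as asked, in the order asked, and still so for the second after the job is handed in, with the robot touching nothing.
It also fails if it takes over 72 s, if anything falls off the work surface, if the arm or the gripper's body presses on something with over 40 N, if the wrist force passes 120 N, or if a joint passes its speed limit or range.

## Working session

There is one attempt and no reset: what is moved stays moved. The work goes in short steps, Python scripts to look and compute and a shell command to move; the robot and the scene stay as the last step left them, time stands still between calls to the robot, and variables do not carry over. Pictures are saved under pics/ and viewed, at most 10 in all, crops included, and the job is handed in when it is done.

```bash
ls; mkdir -p pics
python3 - <<'E'
from cell import r, viewer
import cv2,numpy as np
s=r.get_state();print(s)
ims=[]
for c in("scene","top"):
    im=viewer.camera(c);cv2.imwrite(f"pics/{c}0.png",im[:,:,::-1])
    i=viewer.camera_info(c);print(c,i)
    for t in("stand","tray","roll","spacer","cap","cell_a","driver","brake"):
        for d in viewer.regions_of(c,t)[:2]:
            ys,xs=np.nonzero(d["mask"]);print(t,round(d["confidence"],2),d["rect"],xs.mean().round(1),ys.mean().round(1))
E
```

```text
pics
{'time': 0.0, 'joint_positions': array([ 1.24808424,  0.32181219, -0.07009154,  1.45168212,  0.02257868,
        1.37079952, -0.05691161]), 'joint_vel': array([ 0.00100915, -0.00111725, -0.0006744 ,  0.00015739,  0.00046053,
       -0.00112506, -0.00214446]), 'tau': array([-3.61609273e-04, -4.93579924e+01, -3.82615831e-01, -3.14331436e+01,
        1.29981368e-02,  1.15090000e-02, -2.44406181e-06]), 'position': array([ 0.21459709, -0.61297877,  0.23022699]), 'orientation': array([[ 9.43805926e-01,  3.30499439e-01, -7.04086549e-04],
       [ 3.30500180e-01, -9.43804250e-01,  1.78011002e-03],
       [-7.61945161e-05, -1.91277911e-03, -9.99998168e-01]]), 'force': array([ 0.54768591,  0.19893336, -1.155612  ]), 'wrist_torque': array([0.03493335, 0.07454255, 0.00205663]), 'gripper_force': 0.0, 'gripper_width': 0.08545436227084384}
scene {'fx': 438.16798978158965, 'fy': 438.16798978158965, 'cx': 278.1678520735305, 'cy': 203.82505142445206, 'dist': array([0.01431059, 0.        , 0.        , 0.        , 0.        ]), 'rvec': array([ 1.08787634,  2.29400139, -1.07936991]), 'tvec': array([
[... 638 characters left out ...]
3597593, 'dist': array([-0.00425242,  0.        ,  0.        ,  0.        ,  0.        ]), 'rvec': array([ 2.15299609, -2.20649712,  0.14995047]), 'tvec': array([-0.03077268,  0.57524301,  1.00259268])}
stand 0.61 [92.9, 169.4, 80.8, 60.0] 130.6 198.1
tray 0.6 [318.3, 211.2, 93.1, 33.3] 356.3 230.5
roll 0.56 [385.8, 213.9, 22.6, 26.4] 396.8 227.3
spacer 0.64 [332.0, 215.2, 11.4, 21.5] 338.1 226.9
cap 0.65 [359.1, 215.2, 22.6, 24.7] 370.3 227.0
cell_a 0.76 [260.2, 109.3, 19.3, 31.4] 268.5 124.1
cell_a 0.72 [209.3, 131.1, 17.4, 23.8] 218.3 140.0
driver 0.67 [197.1, 270.3, 72.1, 15.9] 244.1 278.8
driver 0.2 [331.2, 215.7, 15.7, 20.8] 337.9 227.2
brake 0.77 [124.9, 183.6, 15.7, 23.7] 132.9 195.4
```

Run:
```python
import cv2,numpy as np
a=cv2.imread("pics/scene0.png");b=cv2.imread("pics/top0.png")
cv2.imwrite("pics/top_z.png",cv2.resize(b[80:330,60:440],None,fx=2.1,fy=2.1,interpolation=cv2.INTER_CUBIC))
cv2.imwrite("pics/scene_z.png",cv2.resize(a[120:370,160:480],None,fx=2.4,fy=2.4,interpolation=cv2.INTER_CUBIC))
```

```text
(no output)
```

View pics/top_z.png

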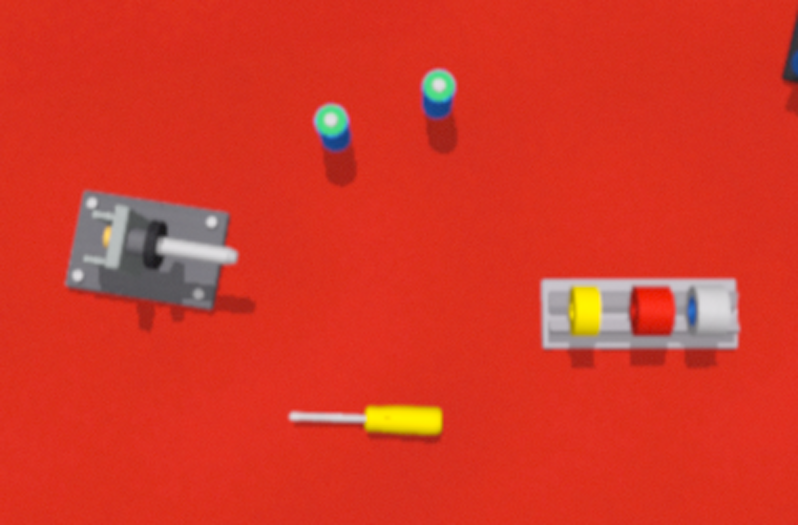

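View pics/scene_z.png

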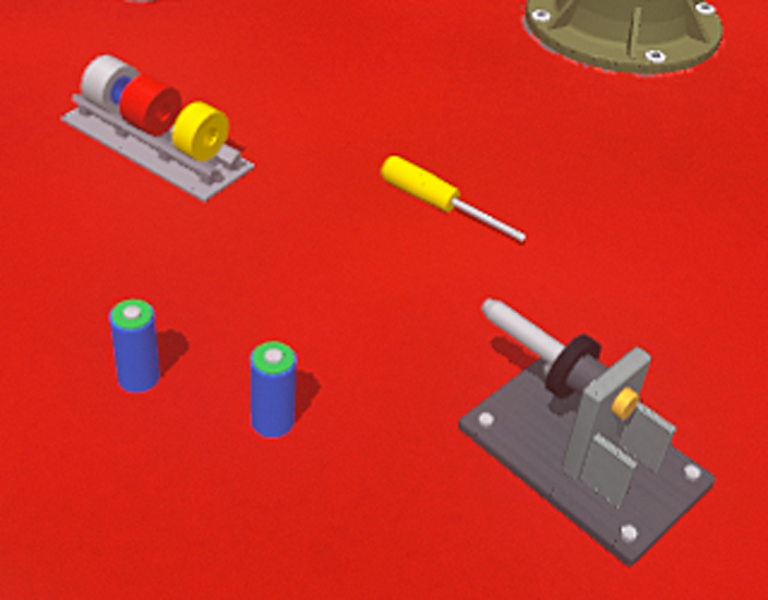

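The top view shows the tray at right, around full-image (364,229), with yellow, red, silver from left to right. The cap mouth faces left, so the tray's x points right. The stand is at left with the spindle pointing right, tip at about (172,202) in top and (363,247) in scene. The cells are above centre and the driver below it.

```bash
cat > h.py <<'E'
import numpy as np,cv2
from cell import r,viewer
def cam(i):
    K=np.array([[i["fx"],0,i["cx"]],[0,i["fy"],i["cy"]],[0,0,1.]]);R=cv2.Rodrigues(np.array(i["rvec"]))[0]
    return K,np.array(i["dist"]),R,np.array(i["tvec"]).ravel()
def ray(i,p):
    K,d,R,t=cam(i);q=cv2.undistortPoints(np.array([[p]],float),K,d)[0,0]
    return -R.T@t,R.T@np.array([*q,1.])
def onz(i,p,z):
    o,d=ray(i,p);return o+d*(z-o[2])/d[2]
def tri(obs):
    A=np.zeros((3,3));b=np.zeros(3)
    for i,p in obs:
        o,d=ray(i,p);d/=np.linalg.norm(d);M=np.eye(3)-np.outer(d,d);A+=M;b+=M@o
    x=np.linalg.solve(A,b)
    return x
def proj(i,P):
    K,d,R,t=cam(i);return cv2.projectPoints(np.array(P,float).reshape(-1,3),R,t,K,d)[0][:,0]
def goal(p,R=None,cmd=None):
    "travel/turn shares from present pose to TCP p, orientation R"
    s=r.get_state();R0=s["orientation"];p0=s["position"]
    tr=R0.T@(np.array(p)-p0)/.15
    w=np.zeros(3) if R is None else cv2.Rodrigues(R0.T@R)[0].ravel()/np.pi
    return tr.round(4),w.round(4)
def down(ax):
    "tool pointing down, x along horizontal ax"
    x=np.array([ax[0],ax[1],0.]);x/=np.linalg.norm(x);z=np.array([0,0,-1.]);return np.stack([x,np.cross(z,x),z],1)
E
python3 - <<'E'
from h import *
T=viewer.camera_info("top");S=viewer.camera_info("scene");np.set_printoptions(precision=4,suppress=True)
print("tip",tri([(T,(171.9,202.4)),(S,(362.9,247.1))]))
f=lambda x,y:(x/2.1+60-.3,y/2.1+80-.3)
g=lambda x,y:(x/2.4+160-.3,y/2.4+120-.3)
print("tip z",onz(T,f(235,257),.075))
for p in[(85,191),(228,213),(211,309),(66,287)]:print("stand c",onz(T,f(*p),.012))
for p in[(541,279),(737,279),(738,348),(542,348)]:print("tray c",onz(T,f(*p),.004))
for n,t,s in[("sp",(338.1,226.9),(243.6,174.2)),("cap",(370.3,227),(222.5,163.5)),("roll",(396.8,227.3),(203.9,153.8)),("cell",(268.5,124.1),(216.3,263.2)),("cell",(268.5,124.1),(273.7,281.4)),("cell",(218.3,140.),(273.7,281.4))]:print(n,tri([(T,t),(S,s)]),onz(T,t,.055))
W=viewer.camera_info("wrist");K,d,R,t=cam(W);st=r.get_state();print("wristcam",W["fx"],st["orientation"].T@(-R.T@t-st["position"]),"\n",st["orientation"].T@R.T)
for c in [(0,0),(559,0),(559,419),(0,419)]:print(onz(W,c,0.05))
E
```

```text
tip [0.5815 0.1486 0.073 ]
tip z [0.5818 0.149  0.075 ]
stand c [0.6601 0.3101 0.012 ]
stand c [0.6345 0.1662 0.012 ]
stand c [0.5374 0.1836 0.012 ]
stand c [0.563 0.328 0.012]
tray c [ 0.5606 -0.1505  0.004 ]
tray c [ 0.5559 -0.3527  0.004 ]
tray c [ 0.4851 -0.3497  0.004 ]
tray c [ 0.4902 -0.1489  0.004 ]
sp [ 0.5257 -0.1863  0.0459] [ 0.5255 -0.1853  0.055 ]
cap [ 0.524  -0.2534  0.0445] [ 0.5237 -0.2514  0.055 ]
roll [ 0.5239 -0.3105  0.0465] [ 0.5218 -0.3059  0.055 ]
cell [ 0.7482 -0.0492  0.0348] [ 0.7429 -0.0488  0.055 ]
cell [ 0.725  -0.0026  0.0204] [ 0.7429 -0.0488  0.055 ]
cell [0.7159 0.0572 0.0354] [0.7111 0.0557 0.055 ]
wristcam 329.7398039207978 [ 0.0748  0.0006 -0.1427] 
 [[-0.0002 -0.9552 -0.2958]
 [ 1.      0.     -0.0007]
 [ 0.0007 -0.2958  0.9552]]
[ 0.2939 -0.3173  0.05  ]
[ 0.4604 -0.7937  0.05  ]
[ 0.0322 -1.0835  0.05  ]
[-0.2233 -0.3561  0.05  ]
```

```bash
python3 -m crank '[{"travel":[1,-0.59,0],"turn":[0,0,-0.3],"jaw":1},{"travel":[1,-0.59,0],"turn":[0,0,-0.3],"jaw":1},{"travel":[1,-0.59,0],"turn":[0,0,-0.3],"jaw":1},{"travel":[1,-0.59,0],"turn":[0,0,-0.3],"jaw":1},{"travel":[1,-0.59,0],"turn":[0,0,-0.3],"jaw":1},{"travel":[1,-0.59,0],"turn":[0,0,-0.3],"jaw":1},{"travel":[1,-0.59,0],"turn":[0,0,-0.3],"jaw":1},{"travel":[1,-0.59,0],"turn":[0,0,-0.3],"jaw":1}]'
python3 - <<'E'
from h import *
print(goal([0.523,-0.25,0.21],down((0.024,1))),r.get_state()["joint_positions"])
E
```

```text
time: 1.57
position: [0.3275, -0.4801, 0.2316]
orientation: [[0.281, 0.96, 0.0], [0.96, -0.281, -0.001], [-0.001, 0.0, -1.0]]
force: [-0.8, -0.1, 0.2]
gripper_width: 0.0852
gripper_force: 0.0
(array([1.8382, 0.8202, 0.1429]), array([ 0.    ,  0.0002, -0.083 ])) [ 1.1564477   0.18648568 -0.26204109  1.62123715  0.04970976  1.33991893
  0.60270409]
```

```bash
python3 -m crank '[{"travel":[0.95,0.41,0.07],"turn":[0,0,-0.083],"jaw":1},{"travel":[0.95,0.41,0.07],"turn":[0,0,-0.083],"jaw":1},{"travel":[0.95,0.41,0.07],"turn":[0,0,-0.083],"jaw":1},{"travel":[0.95,0.41,0.07],"turn":[0,0,-0.083],"jaw":1}]'
python3 - <<'E'
from h import *
print(goal([0.523,-0.25,0.21],down((0.024,1))))
E
```

```text
time: 1.9
position: [0.4294, -0.3581, 0.221]
orientation: [[0.027, 1.0, 0.001], [1.0, -0.027, 0.001], [0.001, 0.001, -1.0]]
force: [0.1, 0.2, 0.8]
gripper_width: 0.0854
gripper_force: 0.0
(array([0.7374, 0.6043, 0.0746]), array([ 0.0004, -0.0003, -0.001 ]))
```

```bash
python3 -m crank '[{"travel":[0.74,0.6,0.07],"turn":[0,0,0],"jaw":1},{"travel":[0.74,0.6,0.07],"turn":[0,0,0],"jaw":1},{"travel":[0.74,0.6,0.07],"turn":[0,0,0],"jaw":1},{"travel":[0.74,0.6,0.07],"turn":[0,0,0],"jaw":1},{"travel":[0.74,0.6,0.07],"turn":[0,0,0],"jaw":1}]'
python3 - <<'E'
from h import *
W=viewer.camera_info("wrist");im=viewer.camera("wrist");cv2.imwrite("pics/w1.png",im[:,:,::-1])
for t in("tray","roll","spacer","cap"):
    for d in viewer.regions_of("wrist",t)[:1]:
        x,y,w,h=d["rect"];ys,xs=np.nonzero(d["mask"]);print(t,round(d["confidence"],2),d["rect"],xs.mean(),ys.mean(),"L/R",onz(W,(x,y+h/2),.045)[:2],onz(W,(x+w,y+h/2),.045)[:2], "T/B z70",onz(W,(x+w/2,y),.07)[:2],onz(W,(x+w/2,y+h),.07)[:2])
print(W)
E
```

```text
time: 2.32
position: [0.5239, -0.2468, 0.2103]
orientation: [[0.021, 1.0, 0.002], [1.0, -0.021, 0.003], [0.003, 0.002, -1.0]]
force: [-1.4, 0.3, 0.2]
gripper_width: 0.0856
gripper_force: 0.0
tray 0.72 [246.7, 83.7, 70.4, 184.9] 280.4995616342276 154.13589338944416 L/R [ 0.49138433 -0.23298875] [ 0.55818009 -0.23443302] T/B z70 [ 0.52630602 -0.15271939] [ 0.52293185 -0.31796836]
roll 0.79 [258.3, 226.9, 48.1, 48.9] 280.5099583140343 249.06438165817508 L/R [ 0.49917344 -0.31082228] [ 0.54813128 -0.3119138 ] T/B z70 [ 0.52420251 -0.27576684] [ 0.52320731 -0.32564248]
spacer 0.9 [249.0, 110.8, 60.9, 28.5] 280.1662320730117 124.632333767927 L/R [ 0.49583617 -0.18587561] [ 0.55119405 -0.1870599 ] T/B z70 [ 0.52384913 -0.17386878] [ 0.52332762 -0.19708479]
cap 0.84 [257.2, 171.3, 51.3, 48.2] 280.8096446700508 196.26945854483927 L/R [ 0.50055795 -0.25205629] [ 0.55006184 -0.25313399] T/B z70 [ 0.52566243 -0.22449403] [ 0.52479826 -0.26864435]
{'fx': 329.7398039207978, 'fy': 329.7398039207978, 'cx': 281.02467796719344, 'cy': 209.49064475639744, 'dist': array([-0.04535868,  0.        ,  0.        ,  0.        ,  0.        ]), 'rvec': array([-2.84413466e+00,  3.06139900e-02,  1.13962796e-03]), 'tvec': array([-0.52887741, -0.25724137,  0.28925684])}
```

View pics/w1.png

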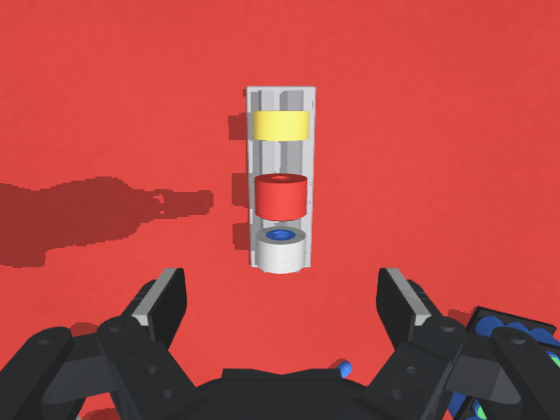

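The wrist view shows the tray row at column ~280: spacer at row 125, cap at 196 with its mouth up (+y), roll at 249. The detections agree with the picture. I'll grasp the roll.

```bash
python3 -m crank '[{"travel":[-0.42,0.005,0.4],"turn":[0,0,-0.001],"jaw":1},{"travel":[-0.42,0.005,0.65],"turn":[0,0,-0.001],"jaw":1},{"travel":[-0.42,0.005,0.8],"turn":[0,0,-0.001],"jaw":1},{"travel":[-0.42,0.005,0.8],"turn":[0,0,-0.001],"jaw":1},{"travel":[-0.42,0.005,0.8],"turn":[0,0,-0.001],"jaw":1}]'
python3 - <<'E'
from h import *
print(goal([0.5236,-0.31,0.024],down((0.024,1))))
E
```

```text
time: 2.98
position: [0.5149, -0.3174, 0.086]
orientation: [[0.032, 0.999, -0.008], [0.999, -0.032, 0.004], [0.004, -0.008, -1.0]]
force: [0.2, 0.9, 0.4]
gripper_width: 0.0854
gripper_force: 0.0
(array([0.0494, 0.0598, 0.4128]), array([-0.0024, -0.0013, -0.0025]))
```

```bash
python3 -m crank '[{"travel":[0,0,0],"turn":[0,0,0],"jaw":1},{"travel":[0,0,0],"turn":[0,0,0],"jaw":1},{"travel":[0,0,0],"turn":[0,0,0],"jaw":1}]'
python3 - <<'E'
from h import *
print(goal([0.5236,-0.31,0.024],down((0.024,1))))
E
```

```text
time: 3.23
position: [0.5212, -0.3163, 0.0934]
orientation: [[0.026, 1.0, 0.004], [1.0, -0.026, -0.002], [-0.002, 0.004, -1.0]]
force: [0.3, 0.6, -0.2]
gripper_width: 0.0854
gripper_force: 0.0
(array([0.0432, 0.0127, 0.4626]), array([ 0.0013,  0.0007, -0.0007]))
```

```bash
python3 -m crank '[{"travel":[0.04,0.01,0.2],"turn":[0,0,0],"jaw":1},{"travel":[0.04,0.01,0.36],"turn":[0,0,0],"jaw":1},{"travel":[0.04,0.01,0.45],"turn":[0,0,0],"jaw":1},{"travel":[0.04,0.01,0.45],"turn":[0,0,0],"jaw":1},{"travel":[0.04,0.01,0.45],"turn":[0,0,0],"jaw":1},{"travel":[0.04,0.01,0.45],"turn":[0,0,0],"jaw":1}]'
python3 - <<'E'
from h import *
print(goal([0.5236,-0.31,0.024],down((0.024,1))))
E
```

```text
time: 3.73
position: [0.5222, -0.3112, 0.0248]
orientation: [[0.028, 1.0, 0.003], [1.0, -0.028, -0.002], [-0.002, 0.003, -1.0]]
force: [-0.2, -1.0, 0.5]
gripper_width: 0.0856
gripper_force: 0.0
(array([0.008 , 0.0093, 0.0052]), array([ 0.0008,  0.0005, -0.0011]))
```

```bash
python3 -m crank '[{"travel":[0,0.01,0],"turn":[0,0,0],"jaw":-0.2},{"travel":[0,0.01,0],"turn":[0,0,0],"jaw":-1},{"travel":[0,0.01,0],"turn":[0,0,0],"jaw":-1},{"travel":[0,0.01,0],"turn":[0,0,0],"jaw":-1},{"travel":[0,0.01,0],"turn":[0,0,0],"jaw":-1},{"travel":[0,0.01,0],"turn":[0,0,0],"jaw":-1}]' 50
```

```text
time: 4.23
position: [0.5222, -0.3111, 0.0241]
orientation: [[0.028, 1.0, -0.0], [1.0, -0.028, -0.001], [-0.001, -0.0, -1.0]]
force: [-2.3, 0.2, 6.0]
gripper_width: 0.0498
gripper_force: 52.7
```

```bash
python3 -m crank '[{"travel":[0,0.0,-0.2],"turn":[0,0,0],"jaw":-1},{"travel":[0,0.0,-0.45],"turn":[0,0,0],"jaw":-1},{"travel":[0.2,0,-0.7],"turn":[0,0,0],"jaw":-1},{"travel":[0.45,0.1,-0.7],"turn":[0,0,0],"jaw":-1},{"travel":[0.75,0.1,-0.7],"turn":[0,0,0],"jaw":-1},{"travel":[1,0.1,-0.7],"turn":[0,0,0],"jaw":-1}]'
python3 -m crank '[{"travel":[0.28,0.03,0],"turn":[0,0,0.012],"jaw":-1},{"travel":[0.56,0.06,0],"turn":[0,0,0.024],"jaw":-1},{"travel":[0.8,0.1,0],"turn":[0,0,0.036],"jaw":-1},{"travel":[1,0.15,0],"turn":[0,0,0.047],"jaw":-1}]'
python3 - <<'E'
from h import *
print(goal([0.5711,0.07,0.13],down((0.175,.985))))
E
```

```text
time: 4.73
position: [0.5423, -0.1614, 0.1291]
orientation: [[0.029, 1.0, 0.003], [1.0, -0.029, -0.001], [-0.001, 0.003, -1.0]]
force: [1.1, 0.2, -2.5]
gripper_width: 0.0492
gripper_force: 53.0
time: 5.07
position: [0.5675, -0.0095, 0.1281]
orientation: [[0.173, 0.985, -0.0], [0.985, -0.173, 0.0], [0.0, -0.0, -1.0]]
force: [0.3, -0.6, -1.3]
gripper_width: 0.0491
gripper_force: 53.0
(array([ 0.5263, -0.0682, -0.0125]), array([-0.    , -0.0001,  0.0005]))
```

```bash
python3 -m crank '[{"travel":[0.25,-0.03,0],"turn":[0,0,0],"jaw":-1},{"travel":[0.52,-0.068,0],"turn":[0,0,0],"jaw":-1},{"travel":[0.52,-0.068,0],"turn":[0,0,0],"jaw":-1},{"travel":[0.52,-0.068,0],"turn":[0,0,0],"jaw":-1},{"travel":[0.52,-0.068,0],"turn":[0,0,0],"jaw":-1},{"travel":[0.52,-0.068,0],"turn":[0,0,0],"jaw":-1}]'
python3 - <<'E'
from h import *
W=viewer.camera_info("wrist");im=viewer.camera("wrist");cv2.imwrite("pics/w2.png",im[:,:,::-1]);np.save("w2.npy",W,allow_pickle=True)
for t in("stand","brake"):
    for d in viewer.regions_of("wrist",t)[:1]: print(t,d["confidence"],d["rect"])
tip=np.array([.5816,.149,.075]);a=np.array([-.175,-.985,0])
print(proj(W,[tip,tip-.082*a]));print(W["rvec"],W["tvec"])
E
```

```text
time: 5.57
position: [0.5716, 0.0634, 0.1275]
orientation: [[0.176, 0.984, -0.0], [0.984, -0.176, -0.001], [-0.001, -0.0, -1.0]]
force: [-0.1, -0.2, -1.7]
gripper_width: 0.0491
gripper_force: 53.0
stand 0.6 [204.1, 0.0, 143.9, 91.4]
brake 0.52 [206.5, 1.5, 140.3, 92.7]
[[272.59291054  86.92910276]
 [271.34199726 -83.71345917]]
[-2.82995397  0.2518498   0.03812341] [-0.55086759  0.14739784  0.32863097]
```

View pics/w2.png

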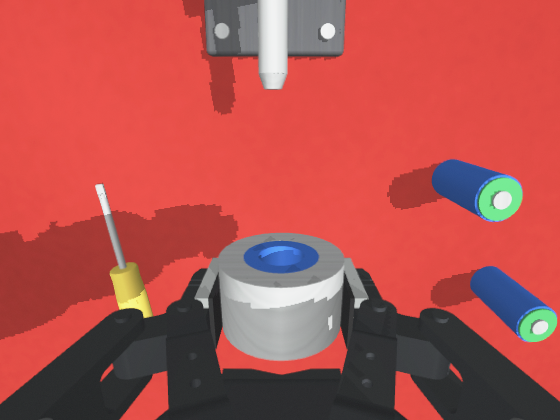

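The roll is held square, its front-face bore at about (281,258). The spindle tip ends at (273,88), about 8 columns left of the roll's axis. The cells are at right and the driver at left, both clear of the path. Next I measure the edges.

```bash
cat > edges.py <<'E'
from h import *
def measure(im,W,rows,c0=235,c1=315):
    "spindle edges per row: green channel steps from red background"
    g=im[:,:,1].astype(float)
    for y in rows:
        l=g[y,c0:c1];m=l>120;xs=np.nonzero(m)[0]
        if len(xs)<4: print(y,'-');continue
        L,R=xs[0],xs[-1];sub=lambda i,j:(120-l[i])/(l[j]-l[i])*(j-i)+i
        a,b=c0+sub(L-1,L),c0+sub(R+1,R);print(y,round(a,2),round(b,2),"mid",round((a+b)/2,2),"w",round(b-a,2))
E
python3 - <<'E'
from edges import *
im=cv2.imread("pics/w2.png")[:,:,::-1];W=np.load("w2.npy",allow_pickle=True).item()
measure(im,W,[5,20,35,50,58,64,70,74,78,82,86,88,90])
s=r.get_state();R=s["orientation"];p=s["position"]
# roll model: center at TCP frame z=-(45-24.1)mm
c=p+R@np.array([0,0,-.0209]);a=np.linspace(0,2*np.pi,40)
for rad,n in((.025,"rim"),(.0092,"bore")):
    P=[c+R@np.array([.015,rad*np.cos(t),rad*np.sin(t)]) for t in a];q=proj(W,P);print(n,q.min(0),q.max(0))
hsv=cv2.cvtColor(np.ascontiguousarray(im[225:300,200:360]),cv2.COLOR_RGB2HSV)
m=(hsv[:,:,0]>100)&(hsv[:,:,0]<125)&(hsv[:,:,1]>120);ys,xs=np.nonzero(m);print("blue",xs.min()+200,xs.max()+200,ys.min()+225,ys.max()+225)
print(proj(W,[c+R@np.array([.015,y,z]) for y,z in((-.025,0),(.025,0),(0,.025),(0,-.025))]))
for y in(245,255,258,262,270):
    l=im[y,200:360].astype(int);print(y,l[::1,1][10:25],l[135:150,1])
E
```

```text
Traceback (most recent call last):
  File "edges.py", line 9, in measure
    a,b=c0+sub(L-1,L),c0+sub(R+1,R);print(y,round(a,2),round(b,2),"mid",round((a+b)/2,2),"w",round(b-a,2))
                         ~~~^^^^^^^
  File "edges.py", line 8, in <lambda>
    L,R=xs[0],xs[-1];sub=lambda i,j:(120-l[i])/(l[j]-l[i])*(j-i)+i
                                         ~^^^
IndexError: index 80 is out of bounds for axis 0 with size 80
```

```bash
sed -i 's/c1=315)/c1=310,T=150)/; s/l>120/l>T/; s/(120-l/(T-l/' edges.py
python3 - <<'E'
from edges import *
im=cv2.imread("pics/w2.png")[:,:,::-1];W=np.load("w2.npy",allow_pickle=True).item()
measure(im,W,[5,20,35,48,60,64,70,74,78,82,86,88,90])
s=r.get_state();R=s["orientation"];p=s["position"]
c=p+R@np.array([0,0,-.0209]);a=np.linspace(0,2*np.pi,40)
for rad,n in((.025,"rim"),(.0092,"bore")):
    P=[c+R@np.array([.015,rad*np.cos(t),rad*np.sin(t)]) for t in a];q=proj(W,P);print(n,q.min(0),q.max(0))
hsv=cv2.cvtColor(np.ascontiguousarray(im[225:300,200:360]),cv2.COLOR_RGB2HSV)
m=(hsv[:,:,0]>100)&(hsv[:,:,0]<125)&(hsv[:,:,1]>120);ys,xs=np.nonzero(m);print("blue",xs.min()+200,xs.max()+200,ys.min()+225,ys.max()+225)
tip=np.array([.5816,.149,.075]);A=np.array([-.175,-.985,0]);print(p,R[:,0])
for o in(0,.008,.03):
  print(proj(W,[tip-A*o+.008*np.array([-.985,.175,0]),tip-A*o-.008*np.array([-.985,.175,0])]))
E
```

```text
5 258.2 287.38 mid 272.79 w 29.18
20 258.36 287.22 mid 272.79 w 28.87
35 258.0 287.15 mid 272.58 w 29.15
48 258.65 287.29 mid 272.97 w 28.64
60 258.92 286.8 mid 272.86 w 27.88
64 258.93 286.81 mid 272.87 w 27.89
70 258.95 286.78 mid 272.86 w 27.82
74 260.83 286.11 mid 273.47 w 25.28
78 261.94 284.69 mid 273.31 w 22.75
82 262.74 283.17 mid 272.96 w 20.43
86 263.85 281.67 mid 272.76 w 17.83
88 264.74 280.79 mid 272.77 w 16.05
90 -
rim [220.35112635 238.08445237] [345.00222397 294.61495819]
bore [259.89426131 251.89934453] [305.20155704 272.14681865]
blue 244 318 241 272
[0.57166652 0.06348671 0.12766696] [ 1.77026775e-01  9.84205827e-01 -6.40764024e-04]
[[258.27127591  86.97761749]
 [286.91941035  86.90197583]]
[[257.98741923  71.7463561 ]
 [286.96236859  71.66573915]]
[[257.20064495  28.22601339]
 [287.07853606  28.13005762]]
```

```bash
python3 -m crank '[{"travel":[0.1,-0.016,0.25],"turn":[0,0,0],"jaw":-1},{"travel":[0.23,-0.032,0.49],"turn":[0,0,0],"jaw":-1},{"travel":[0.23,-0.032,0.49],"turn":[0,0,0],"jaw":-1},{"travel":[0.23,-0.032,0.49],"turn":[0,0,0],"jaw":-1},{"travel":[0.23,-0.032,0.49],"turn":[0,0,0],"jaw":-1},{"travel":[0.23,-0.032,0.49],"turn":[0,0,0],"jaw":-1}]'
python3 - <<'E'
from edges import *
W=viewer.camera_info("wrist");im=viewer.camera("wrist");cv2.imwrite("pics/w3.png",im[:,:,::-1]);np.save("w3.npy",W,allow_pickle=True)
s=r.get_state();R=s["orientation"];p=s["position"];print(p,R[:,0])
tip=np.array([.5816,.149,.075])
print(proj(W,[tip,tip+R[:,0]*.008,tip+R[:,0]*.03]),R.T@(tip-p))
measure(im,W,range(60,170,6))
E
```

```text
time: 6.22
position: [0.5745, 0.0988, 0.0558]
orientation: [[0.176, 0.984, 0.003], [0.984, -0.176, -0.0], [0.0, 0.003, -1.0]]
force: [-0.1, -1.1, -1.0]
gripper_width: 0.0491
gripper_force: 53.2
[0.57453359 0.09885355 0.05597826] [1.76358616e-01 9.84325977e-01 9.19780989e-05]
[[277.61237054 173.9246662 ]
 [277.54662878 152.7620946 ]
 [277.36080844  90.58806747]] [ 0.05060843 -0.00182582 -0.01902317]
60 255.91 300.6 mid 278.25 w 44.69
66 255.71 300.36 mid 278.04 w 44.65
72 256.0 300.28 mid 278.14 w 44.28
78 256.1 299.97 mid 278.04 w 43.87
84 256.18 299.94 mid 278.06 w 43.76
90 256.2 300.23 mid 278.22 w 44.03
96 256.36 300.13 mid 278.25 w 43.77
102 256.36 299.49 mid 277.93 w 43.13
108 256.5 299.3 mid 277.9 w 42.8
114 256.33 299.09 mid 277.71 w 42.75
120 256.81 299.04 mid 277.92 w 42.23
126 256.94 298.91 mid 277.93 w 41.97
132 256.93 298.82 mid 277.87 w 41.89
138 257.0 298.77 mid 277.89 w 41.77
144 257.0 298.85 mid 277.93 w 41.85
150 257.27 298.45 mid 277.86 w 41.18
156 257.38 298.39 mid 277.89 w 41.0
162 261.0 295.76 mid 278.38 w 34.76
168 262.94 293.28 mid 278.11 w 30.34
```

View pics/w3.png

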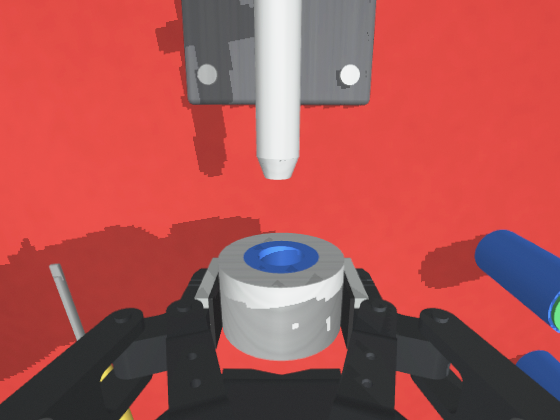

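Run:
```python
from edges import *
W2=np.load("w2.npy",allow_pickle=True).item();W3=np.load("w3.npy",allow_pickle=True).item()
x=tri([(W2,(272.87,72.5)),(W3,(277.9,157.8))]);print("shoulder",x)
s=r.get_state();R=s["orientation"];p=s["position"];print("tool frame",R.T@(x-p))
im3=cv2.imread("pics/w3.png")[:,:,::-1];im2=cv2.imread("pics/w2.png")[:,:,::-1]
for im,W,c0,c1 in((im2,W2,62,84),(im3,W3,148,170)):
    g=im[:,:,1].astype(float);print([round(float((g[y,235:320]>150).sum()),1) for y in range(c0,c1)])
    col=np.nonzero(g[c0:c1+15,272 if c0<100 else 278]>110)[0];print("end row",c0+col.max())
# width by depth: observed silhouettes
lat=R[:,1]
for z in(.070,.073,.075,.077):
    q=np.array([x[0],x[1],z])+R[:,0]*.003
    for W in(W2,W3):
        a=proj(W,[q+lat*.008,q-lat*.008]);print(z,a.round(1).tolist(),abs(a[0,0]-a[1,0]).round(2))
hsv=cv2.cvtColor(np.ascontiguousarray(im3),cv2.COLOR_RGB2HSV)
m=((hsv[:,:,0]>100)&(hsv[:,:,0]<125)&(hsv[:,:,1]>120));m[:225]=0;m[300:]=0;m[:,:200]=0;m[:,360:]=0
ys,xs=np.nonzero(m);print("blue",xs.min(),xs.max(),ys.min(),ys.max())
m=(hsv[:,:,1]<70)&(hsv[:,:,2]>60)
for y in range(230,290,6):
    q=np.nonzero(m[y,190:370])[0];print(y,q.min()+190 if len(q) else None,q.max()+190 if len(q) else None)
```

```text
shoulder [0.58308449 0.15584857 0.08101546]
tool frame [ 0.05761201 -0.00155271 -0.02503712]
[28.0, 28.0, 28.0, 28.0, 28.0, 28.0, 28.0, 28.0, 28.0, 28.0, 28.0, 26.0, 26.0, 24.0, 24.0, 24.0, 23.0, 22.0, 22.0, 21.0, 21.0, 20.0]
end row 88
[41.0, 41.0, 41.0, 41.0, 41.0, 41.0, 41.0, 41.0, 41.0, 39.0, 38.0, 37.0, 36.0, 36.0, 34.0, 33.0, 33.0, 32.0, 32.0, 30.0, 31.0, 30.0]
end row 179
0.07 [[287.3, 68.8], [259.0, 68.9]] 28.3
0.07 [[299.0, 145.9], [257.5, 145.9]] 41.5
0.073 [[287.4, 68.2], [258.6, 68.3]] 28.74
0.073 [[299.5, 146.7], [257.0, 146.8]] 42.46
0.075 [[287.5, 67.8], [258.4, 67.9]] 29.04
0.075 [[299.8, 147.3], [256.7, 147.4]] 43.12
0.077 [[287.5, 67.4], [258.2, 67.5]] 29.35
0.077 [[300.1, 148.0], [256.3, 148.0]] 43.81
blue 244 318 241 272
230 None None
236 251 312
242 233 329
248 224 337
254 220 342
260 212 350
266 209 353
272 205 357
278 202 360
284 199 363
```

```bash
python3 -m crank '[{"travel":[0.05,-0.008,0.006],"turn":[0,0,0.0025],"jaw":-1},{"travel":[0.1,-0.008,0.006],"turn":[0,0,0.0025],"jaw":-1},{"travel":[0.15,-0.008,0.006],"turn":[0,0,0.0025],"jaw":-1},{"travel":[0.18,-0.008,0.006],"turn":[0,0,0.0025],"jaw":-1},{"travel":[0.2,-0.008,0.006],"turn":[0,0,0.0025],"jaw":-1},{"travel":[0.22,-0.008,0.006],"turn":[0,0,0.0025],"jaw":-1},{"travel":[0.235,-0.008,0.006],"turn":[0,0,0.0025],"jaw":-1},{"travel":[0.25,-0.008,0.006],"turn":[0,0,0.0025],"jaw":-1}]'
python3 - <<'E'
from edges import *
W=viewer.camera_info("wrist");im=viewer.camera("wrist");np.save("w4.npy",W,allow_pickle=True)
cv2.imwrite("pics/w4.png",cv2.resize(im[60:340,180:380][:,:,::-1],None,fx=2,fy=2,interpolation=cv2.INTER_CUBIC))
s=r.get_state();R=s["orientation"];p=s["position"];print(p,R[:,0],s["force"],s["wrist_torque"])
measure(im,W,range(100,240,12))
E
```

```text
time: 6.93
position: [0.5782, 0.1372, 0.0533]
orientation: [[0.182, 0.983, -0.0], [0.983, -0.182, -0.0], [-0.0, -0.0, -1.0]]
force: [0.1, 0.0, -1.2]
gripper_width: 0.0489
gripper_force: 53.2
[0.5783507  0.13767922 0.05335843] [1.81796775e-01 9.83336121e-01 7.73653878e-05] [-0.14388875  0.48298396 -1.68326263] [ 0.00793821 -0.08040216 -0.01443736]
100 263.29 308.19 mid 285.74 w 44.9
112 263.78 307.88 mid 285.83 w 44.1
124 263.92 307.5 mid 285.71 w 43.58
136 264.0 307.16 mid 285.58 w 43.16
148 264.2 307.46 mid 285.83 w 43.26
160 264.33 306.89 mid 285.61 w 42.56
172 264.8 306.43 mid 285.62 w 41.63
184 264.93 306.06 mid 285.5 w 41.13
196 265.0 305.9 mid 285.45 w 40.9
208 265.0 305.5 mid 285.25 w 40.5
220 265.75 305.24 mid 285.5 w 39.49
232 265.88 305.06 mid 285.47 w 39.18
```

View pics/w4.png

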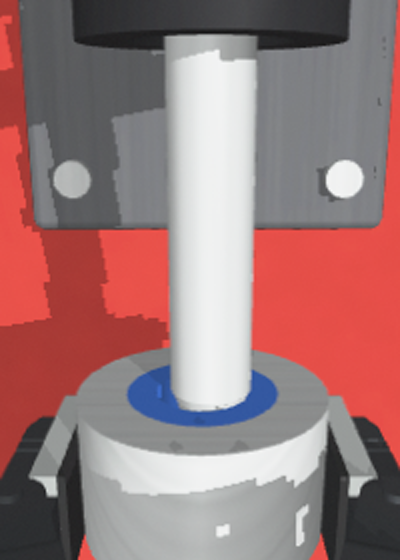

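The tip has entered the bore: the taper is hidden and the spindle's right edge sits at column 305. It is about 1.7 mm right of the roll's axis (285.4 against 281), and the height looks centred. I'll shift tool +y and advance.

```bash
python3 -m crank '[{"travel":[0,0.011,0],"turn":[0,0,0.0],"jaw":-1},{"travel":[0,0.011,0],"turn":[0,0,0.0],"jaw":-1},{"travel":[0.01,0.011,0],"turn":[0,0,0],"jaw":-1},{"travel":[0.025,0.011,0],"turn":[0,0,0],"jaw":-1},{"travel":[0.04,0.011,0],"turn":[0,0,0],"jaw":-1},{"travel":[0.06,0.011,0],"turn":[0,0,0],"jaw":-1}]'
python3 - <<'E'
from edges import *
W=viewer.camera_info("wrist");im=viewer.camera("wrist");measure(im,W,range(120,230,36))
s=r.get_state();print(s["position"],s["force"],s["wrist_torque"])
E
```

```text
time: 7.48
position: [0.5815, 0.1458, 0.0534]
orientation: [[0.182, 0.983, -0.0], [0.983, -0.182, -0.0], [-0.0, 0.0, -1.0]]
force: [-0.0, 0.3, -1.7]
gripper_width: 0.0491
gripper_force: 53.2
120 258.79 303.06 mid 280.92 w 44.28
156 259.36 302.32 mid 280.84 w 42.97
192 260.42 301.32 mid 280.87 w 40.9
228 260.8 301.11 mid 280.96 w 40.3
[0.58151597 0.14691785 0.05345063] [ 0.27638729  0.6677983  -1.65020213] [ 0.06918926  0.004698   -0.02962181]
```

```bash
python3 -m crank '[{"travel":[0.03,0,0],"turn":[0,0,0],"jaw":-1},{"travel":[0.06,0,0],"turn":[0,0,0],"jaw":-1},{"travel":[0.1,0,0],"turn":[0,0,0],"jaw":-1},{"travel":[0.14,0,0],"turn":[0,0,0],"jaw":-1},{"travel":[0.18,0,0],"turn":[0,0,0],"jaw":-1},{"travel":[0.22,0,0],"turn":[0,0,0],"jaw":-1},{"travel":[0.24,0,0],"turn":[0,0,0],"jaw":-1},{"travel":[0.24,0,0],"turn":[0,0,0],"jaw":-1}]'
python3 - <<'E'
from edges import *
W=viewer.camera_info("wrist");im=viewer.camera("wrist");measure(im,W,range(180,235,12))
cv2.imwrite("pics/w5.png",cv2.resize(im[60:340,180:380][:,:,::-1],None,fx=2,fy=2,interpolation=cv2.INTER_CUBIC))
s=r.get_state();print(s["position"],s["force"],s["wrist_torque"])
E
```

```text
time: 8.2
position: [0.5879, 0.1826, 0.0534]
orientation: [[0.181, 0.984, -0.0], [0.984, -0.181, 0.001], [0.001, -0.0, -1.0]]
force: [0.1, -0.1, -2.1]
gripper_width: 0.0494
gripper_force: 53.2
180 -
192 -
204 -
216 -
228 -
[0.58791739 0.18178162 0.05330802] [-0.6992989   0.36562441 -1.05661356] [0.07713077 0.04680404 0.01606674]
```

View pics/w5.png

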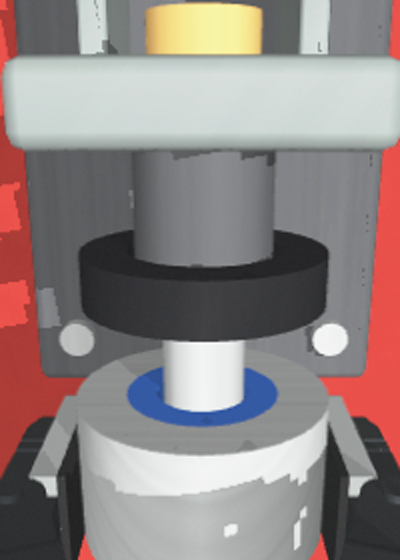

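The roll is well on the spindle and centred (spindle crop columns 163–243, core middle 203). The collar face is about 17–20 mm ahead. I'll go 10 mm further, release and rise.

```bash
python3 -m crank '[{"travel":[0.02,0,0],"turn":[0,0,0],"jaw":-1},{"travel":[0.045,0,0],"turn":[0,0,0],"jaw":-1},{"travel":[0.067,0,0],"turn":[0,0,0],"jaw":-1},{"travel":[0.067,0,0],"turn":[0,0,0],"jaw":-0.1},{"travel":[0.067,0,0],"turn":[0,0,0],"jaw":1},{"travel":[0.067,0,0],"turn":[0,0,0],"jaw":1},{"travel":[0.067,0,0],"turn":[0,0,0],"jaw":1},{"travel":[0.067,0,0],"turn":[0,0,0],"jaw":1}]'
python3 -m crank '[{"travel":[0,0,-0.15],"turn":[0,0,0],"jaw":1},{"travel":[0,0,-0.35],"turn":[0,0,0],"jaw":1},{"travel":[0,0,-0.6],"turn":[0,0,0],"jaw":1},{"travel":[-0.25,0,-0.7],"turn":[0,0,0],"jaw":1},{"travel":[-0.5,0,-0.7],"turn":[0,0,0],"jaw":1},{"travel":[-0.75,0,-0.7],"turn":[0,0,0],"jaw":1},{"travel":[-1,0,-0.7],"turn":[0,0,0],"jaw":1}]'
python3 - <<'E'
from h import *
print(goal([0.5245,-0.190,0.13],down((0.026,1))))
E
```

```text
time: 8.92
position: [0.5901, 0.1908, 0.0537]
orientation: [[0.182, 0.983, 0.001], [0.983, -0.182, -0.0], [-0.0, 0.001, -1.0]]
force: [0.1, -0.0, 0.2]
gripper_width: 0.0855
gripper_force: 0.0
time: 9.5
position: [0.5624, 0.042, 0.1592]
orientation: [[0.182, 0.983, 0.002], [0.983, -0.182, -0.001], [-0.0, 0.002, -1.0]]
force: [0.3, -1.1, -0.9]
gripper_width: 0.0854
gripper_force: 0.0
(array([-1.5668,  0.0322,  0.195 ]), array([ 0.0005,  0.0001, -0.0498]))
```

```bash
python3 -m crank '[{"travel":[-0.25,0,0],"turn":[0,0,-0.015],"jaw":1},{"travel":[-0.5,0,0],"turn":[0,0,-0.03],"jaw":1},{"travel":[-0.75,0.015,0],"turn":[0,0,-0.05],"jaw":1},{"travel":[-1,0.03,0],"turn":[0,0,-0.05],"jaw":1}]'
python3 -m crank '[{"travel":[-0.25,0.05,0.1],"turn":[0,0,0],"jaw":1},{"travel":[-0.45,0.1,0.2],"turn":[0,0,0],"jaw":1},{"travel":[-0.57,0.1,0.25],"turn":[0,0,0],"jaw":1},{"travel":[-0.57,0.1,0.25],"turn":[0,0,0],"jaw":1},{"travel":[-0.57,0.1,0.25],"turn":[0,0,0],"jaw":1},{"travel":[-0.57,0.1,0.25],"turn":[0,0,0],"jaw":1}]'
python3 - <<'E'
from h import *
print(goal([0.524,-0.190,0.024],down((0.026,1))))
W=viewer.camera_info("wrist");im=viewer.camera("wrist")
for t in("spacer","cap"):
    for d in viewer.regions_of("wrist",t)[:1]:
        x,y,w,h=d["rect"];print(t,d["confidence"],d["rect"],onz(W,(x,y+h/2),.045)[:2],onz(W,(x+w,y+h/2),.045)[:2], "T/B z70",onz(W,(x+w/2,y),.07)[:2],onz(W,(x+w/2,y+h),.07)[:2])
E
```

```text
time: 9.83
position: [0.5391, -0.1067, 0.1589]
orientation: [[0.023, 1.0, 0.001], [1.0, -0.023, -0.001], [-0.001, 0.001, -1.0]]
force: [0.8, -0.6, -0.3]
gripper_width: 0.0857
gripper_force: 0.0
time: 10.33
position: [0.5528, -0.1894, 0.1213]
orientation: [[0.025, 1.0, 0.001], [1.0, -0.025, 0.001], [0.001, 0.001, -1.0]]
force: [-0.1, 0.6, -0.4]
gripper_width: 0.0855
gripper_force: 0.0
(array([-0.0092, -0.1925,  0.6485]), array([ 0.0002, -0.0002,  0.0003]))
spacer 0.81 [202.7, 191.5, 77.9, 54.9] [ 0.4972567  -0.18785203] [ 0.55200793 -0.18923393] T/B z70 [ 0.52908021 -0.16256363] [ 0.5268891  -0.19859913]
cap 0.65 [210.2, 258.2, 69.4, 80.1] [ 0.49670829 -0.25173523] [ 0.54961698 -0.25294035] T/B z70 [ 0.52848    -0.20691811] [ 0.5247422  -0.26911902]
```

```bash
python3 -m crank '[{"travel":[0,-0.19,0],"turn":[0,0,0],"jaw":1},{"travel":[0,-0.19,0.2],"turn":[0,0,0],"jaw":1},{"travel":[0,-0.19,0.4],"turn":[0,0,0],"jaw":1},{"travel":[0,-0.19,0.55],"turn":[0,0,0],"jaw":1},{"travel":[0,-0.19,0.65],"turn":[0,0,0],"jaw":1},{"travel":[0,-0.19,0.65],"turn":[0,0,0],"jaw":1},{"travel":[0,-0.19,0.65],"turn":[0,0,0],"jaw":1}]'
python3 -m crank '[{"travel":[0,0,0],"turn":[0,0,0],"jaw":-0.2},{"travel":[0,0,0],"turn":[0,0,0],"jaw":-1},{"travel":[0,0,0],"turn":[0,0,0],"jaw":-1},{"travel":[0,0,0],"turn":[0,0,0],"jaw":-1},{"travel":[0,0,0],"turn":[0,0,0],"jaw":-1},{"travel":[0,0,0],"turn":[0,0,0],"jaw":-1}]' 40
```

```text
time: 11.07
position: [0.524, -0.1889, 0.0235]
orientation: [[0.024, 1.0, -0.001], [1.0, -0.024, 0.001], [0.001, -0.001, -1.0]]
force: [0.6, -0.6, 0.5]
gripper_width: 0.0854
gripper_force: 0.0
time: 11.57
position: [0.5251, -0.1902, 0.0251]
orientation: [[0.026, 1.0, 0.002], [1.0, -0.026, -0.001], [-0.001, 0.002, -1.0]]
force: [-1.8, -0.6, 7.0]
gripper_width: 0.0494
gripper_force: 41.6
```

```bash
python3 -m crank '[{"travel":[0,0,-0.2],"turn":[0,0,0],"jaw":-1},{"travel":[0,0,-0.45],"turn":[0,0,0],"jaw":-1},{"travel":[0.2,0,-0.6],"turn":[0,0,0],"jaw":-1},{"travel":[0.45,0.05,-0.6],"turn":[0,0,0.012],"jaw":-1},{"travel":[0.72,0.1,-0.6],"turn":[0,0,0.024],"jaw":-1},{"travel":[1,0.15,-0.6],"turn":[0,0,0.036],"jaw":-1},{"travel":[1,0.15,-0.6],"turn":[0,0,0.05],"jaw":-1}]'
python3 - <<'E'
from h import *
print(goal([0.5752,0.113,0.0544],down((0.182,.983))))
E
```

```text
time: 12.15
position: [0.5517, -0.0294, 0.1148]
orientation: [[0.172, 0.985, 0.003], [0.985, -0.172, 0.005], [0.006, 0.002, -1.0]]
force: [0.7, 1.2, 0.9]
gripper_width: 0.0491
gripper_force: 42.1
(array([ 0.9598, -0.0105,  0.4083]), array([ 0.0007, -0.0019,  0.0032]))
```

```bash
python3 -m crank '[{"travel":[0.25,0,0],"turn":[0,0,0],"jaw":-1},{"travel":[0.5,0,0.1],"turn":[0,0,0],"jaw":-1},{"travel":[0.75,0,0.25],"turn":[0,0,0],"jaw":-1},{"travel":[0.88,0,0.38],"turn":[0,0,0],"jaw":-1},{"travel":[0.9,0,0.4],"turn":[0,0,0],"jaw":-1},{"travel":[0.9,0,0.4],"turn":[0,0,0],"jaw":-1},{"travel":[0.9,0,0.4],"turn":[0,0,0],"jaw":-1},{"travel":[0.9,0,0.4],"turn":[0,0,0],"jaw":-1}]'
python3 - <<'E'
from edges import *
print(goal([0.5752,0.113,0.0536],down((0.182,.983))))
W=viewer.camera_info("wrist");im=viewer.camera("wrist");cv2.imwrite("pics/w6.png",im[:,:,::-1])
measure(im,W,range(110,220,12))
# yellow front-face/bore extents
g=im[:,:,1].astype(int);hsv=cv2.cvtColor(np.ascontiguousarray(im),cv2.COLOR_RGB2HSV)
m=(hsv[:,:,0]>20)&(hsv[:,:,0]<36)&(hsv[:,:,1]>120)
for y in range(236,300,5):
    q=np.nonzero(m[y,200:365])[0]+200
    if len(q): gaps=np.nonzero(np.diff(q)>4)[0];print(y,q[0],q[-1],(q[0]+q[-1])/2,[(q[i],q[i+1]) for i in gaps])
E
```

```text
time: 12.82
position: [0.5758, 0.0901, 0.0543]
orientation: [[0.185, 0.983, 0.001], [0.983, -0.185, -0.001], [-0.001, 0.002, -1.0]]
force: [0.2, -0.6, -1.0]
gripper_width: 0.0492
gripper_force: 42.0
(array([ 0.1492, -0.0322,  0.0047]), array([ 0.0005,  0.0003, -0.0008]))
110 246.09 289.3 mid 267.7 w 43.21
122 246.58 289.31 mid 267.95 w 42.72
134 247.56 288.7 mid 268.13 w 41.14
146 253.0 284.38 mid 268.69 w 31.38
158 -
170 -
182 -
194 -
206 -
218 -
236 269 293 281.0 []
241 244 317 280.5 []
246 233 329 281.0 []
251 226 336 281.0 [(np.int64(269), np.int64(287))]
256 221 340 280.5 [(np.int64(276), np.int64(282))]
261 219 342 280.5 []
266 219 342 280.5 []
271 219 343 281.0 []
276 219 343 281.0 []
281 220 342 281.0 []
286 220 342 281.0 [(np.int64(318), np.int64(324))]
291 220 341 280.5 [(np.int64(264), np.int64(269)), (np.int64(290), np.int64(323))]
296 220 341 280.5 [(np.int64(264), np.int64(318))]
```

View pics/w6.png

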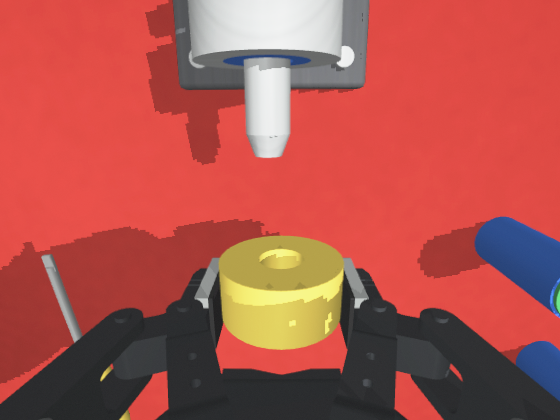

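The spacer is held square, its bore at (281,258). The tip is at (268,157), so I need about 5 mm of −y and 44 mm ahead. The roll hangs on the spindle behind it.

```bash
python3 -m crank '[{"travel":[0.05,-0.017,0.002],"turn":[0,0,0],"jaw":-1},{"travel":[0.1,-0.033,0.004],"turn":[0,0,0],"jaw":-1},{"travel":[0.16,-0.033,0.004],"turn":[0,0,0],"jaw":-1},{"travel":[0.21,-0.033,0.004],"turn":[0,0,0],"jaw":-1},{"travel":[0.24,-0.033,0.004],"turn":[0,0,0],"jaw":-1},{"travel":[0.25,-0.033,0.004],"turn":[0,0,0],"jaw":-1},{"travel":[0.25,-0.033,0.004],"turn":[0,0,0],"jaw":-1},{"travel":[0.25,-0.033,0.004],"turn":[0,0,0],"jaw":-1}]'
python3 - <<'E'
from edges import *
print(goal([0.5788,0.1323,0.0536],down((0.182,.983))),r.get_state()["force"])
W=viewer.camera_info("wrist");im=viewer.camera("wrist");cv2.imwrite("pics/w7.png",im[:,:,::-1])
measure(im,W,range(180,244,6))
E
```

```text
time: 13.53
position: [0.5769, 0.1298, 0.0526]
orientation: [[0.182, 0.983, -0.0], [0.983, -0.182, -0.0], [-0.0, -0.0, -1.0]]
force: [0.5, -0.5, -0.5]
gripper_width: 0.0493
gripper_force: 42.0
(array([ 0.0186,  0.0098, -0.0067]), array([-0.0001,  0.0001,  0.    ])) [ 0.47642015 -0.50841981 -0.47380757]Traceback (most recent call last):
  File "<stdin>", line 4, in <module>
  File "edges.py", line 9, in measure
    a,b=c0+sub(L-1,L),c0+sub(R+1,R);print(y,round(a,2),round(b,2),"mid",round((a+b)/2,2),"w",round(b-a,2))
                         ~~~^^^^^^^
  File "edges.py", line 8, in <lambda>
    L,R=xs[0],xs[-1];sub=lambda i,j:(T-l[i])/(l[j]-l[i])*(j-i)+i
                                       ~^^^
IndexError: index 75 is out of bounds for axis 0 with size 75
```

Run:
```python
from edges import *
im=cv2.imread("pics/w7.png")[:,:,::-1]
measure(im,None,[y for y in range(165,232,6)],T=170,c0=250,c1=325)
```

```text
Traceback (most recent call last):
  File "edges.py", line 9, in measure
    a,b=c0+sub(L-1,L),c0+sub(R+1,R);print(y,round(a,2),round(b,2),"mid",round((a+b)/2,2),"w",round(b-a,2))
                         ~~~^^^^^^^
  File "edges.py", line 8, in <lambda>
    L,R=xs[0],xs[-1];sub=lambda i,j:(T-l[i])/(l[j]-l[i])*(j-i)+i
                                       ~^^^
IndexError: index 75 is out of bounds for axis 0 with size 75
```

```bash
sed -i 's/if len(xs)<4:/if len(xs)<4 or m[0] or m[-1]:/; s/im\[:,:,1\]/im[:,:,ch]/; s/T=150)/T=150,ch=1)/' edges.py
python3 - <<'E'
from edges import *
im=cv2.imread("pics/w7.png")[:,:,::-1]
measure(im,None,range(160,256,6),ch=2,c0=250,c1=325)
E
```

```text
160 -
166 -
172 -
178 -
184 -
190 266.45 305.68 mid 286.07 w 39.23
196 266.55 305.58 mid 286.06 w 39.03
202 266.6 305.55 mid 286.07 w 38.95
208 266.78 305.77 mid 286.27 w 38.99
214 266.83 305.21 mid 286.02 w 38.37
220 266.9 305.2 mid 286.05 w 38.3
226 266.92 304.97 mid 285.94 w 38.05
232 267.18 304.82 mid 286.0 w 37.64
238 267.3 304.31 mid 285.81 w 37.01
244 270.75 301.35 mid 286.05 w 30.6
250 273.0 298.81 mid 285.9 w 25.81
```

```bash
python3 -m crank '[{"travel":[0,0.0125,-0.006],"turn":[0,0,0],"jaw":-1},{"travel":[0,0.0125,-0.006],"turn":[0,0,0],"jaw":-1},{"travel":[0.02,0.0125,-0.006],"turn":[0,0,0],"jaw":-1},{"travel":[0.04,0.0125,-0.006],"turn":[0,0,0],"jaw":-1},{"travel":[0.06,0.0125,-0.006],"turn":[0,0,0],"jaw":-1},{"travel":[0.08,0.0125,-0.006],"turn":[0,0,0],"jaw":-1},{"travel":[0.1,0.0125,-0.006],"turn":[0,0,0],"jaw":-1},{"travel":[0.1,0.0125,-0.006],"turn":[0,0,0],"jaw":-1}]'
python3 - <<'E'
from edges import *
W=viewer.camera_info("wrist");im=viewer.camera("wrist");cv2.imwrite("pics/w8.png",im[:,:,::-1])
measure(im,None,range(190,265,8),ch=2,c0=250,c1=325);s=r.get_state();print(s["position"],s["force"],s["wrist_torque"])
E
```

```text
time: 14.25
position: [0.5816, 0.1455, 0.0539]
orientation: [[0.181, 0.983, 0.0], [0.983, -0.181, 0.001], [0.001, 0.0, -1.0]]
force: [0.2, 0.8, -0.7]
gripper_width: 0.0494
gripper_force: 42.1
190 -
198 -
206 -
214 -
222 -
230 -
238 261.32 300.02 mid 280.67 w 38.7
246 261.95 299.91 mid 280.93 w 37.95
254 262.17 299.77 mid 280.97 w 37.6
262 262.2 299.16 mid 280.68 w 36.96
[0.58160406 0.14526146 0.05384677] [-0.97107473  1.19035389  1.00473951] [0.10215781 0.03570238 0.00050755]
```

```bash
python3 -m crank '[{"travel":[0.015,0,0],"turn":[0,0,0],"jaw":-1},{"travel":[0.035,0,0],"turn":[0,0,0],"jaw":-1},{"travel":[0.055,0,0],"turn":[0,0,0],"jaw":-1},{"travel":[0.075,0,0],"turn":[0,0,0],"jaw":-1},{"travel":[0.09,0,0],"turn":[0,0,0],"jaw":-1},{"travel":[0.1,0,0],"turn":[0,0,0],"jaw":-1},{"travel":[0.11,0,0],"turn":[0,0,0],"jaw":-1},{"travel":[0.115,0,0],"turn":[0,0,0],"jaw":-1}]'
python3 -m crank '[{"travel":[0.006,0,0],"turn":[0,0,0],"jaw":-1},{"travel":[0.012,0,0],"turn":[0,0,0],"jaw":-1},{"travel":[0.018,0,0],"turn":[0,0,0],"jaw":-1},{"travel":[0.024,0,0],"turn":[0,0,0],"jaw":-1},{"travel":[0.03,0,0],"turn":[0,0,0],"jaw":-1}]'
python3 - <<'E'
from edges import *
im=viewer.camera("wrist");cv2.imwrite("pics/w9.png",cv2.resize(im[60:340,180:380][:,:,::-1],None,fx=2,fy=2,interpolation=cv2.INTER_CUBIC))
s=r.get_state();print(s["position"],s["force"],s["wrist_torque"])
E
```

```text
time: 14.97
position: [0.5846, 0.1611, 0.0539]
orientation: [[0.182, 0.983, -0.0], [0.983, -0.182, -0.001], [-0.001, -0.0, -1.0]]
force: [-3.0, -3.1, 5.3]
gripper_width: 0.0493
gripper_force: 42.7
time: 15.38
position: [0.5852, 0.1643, 0.0538]
orientation: [[0.183, 0.983, -0.001], [0.983, -0.183, -0.003], [-0.003, -0.001, -1.0]]
force: [-4.6, -7.9, 8.4]
gripper_width: 0.0494
gripper_force: 43.0
[0.58521991 0.16431524 0.05386531] [-2.98946635 -5.94569421  6.31815945] [-1.09783457  0.7477725   0.00465749]
```

View pics/w9.png

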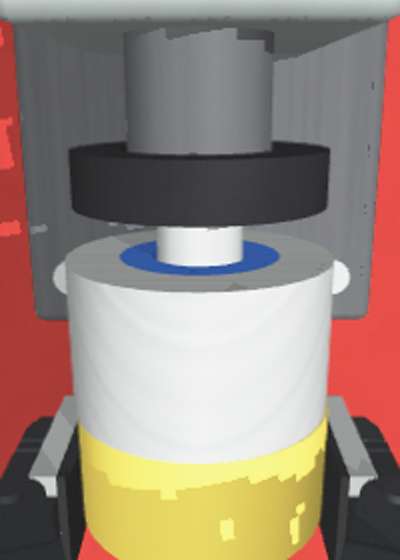

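The spacer now bears on the roll (yellow/silver seam at crop row ~450), with a gap left to the collar. The force shows the part is riding low, so I'll raise it ~1 mm and ease sideways.

```bash
python3 -m crank '[{"travel":[-0.005,-0.003,-0.004],"turn":[0,0,0],"jaw":-1},{"travel":[-0.005,-0.003,-0.008],"turn":[0,0,0],"jaw":-1},{"travel":[-0.005,-0.003,-0.008],"turn":[0,0,0],"jaw":-1},{"travel":[-0.005,-0.003,-0.008],"turn":[0,0,0],"jaw":-1}]'
```

```text
time: 15.77
position: [0.5848, 0.1656, 0.0545]
orientation: [[0.182, 0.983, 0.0], [0.983, -0.182, 0.001], [0.001, -0.0, -1.0]]
force: [-0.3, -0.8, -1.0]
gripper_width: 0.0493
gripper_force: 42.1
```

```bash
python3 -m crank '[{"travel":[0.01,0,0],"turn":[0,0,0],"jaw":-1},{"travel":[0.02,0,0],"turn":[0,0,0],"jaw":-1},{"travel":[0.03,0,0],"turn":[0,0,0],"jaw":-1},{"travel":[0.04,0,0],"turn":[0,0,0],"jaw":-1},{"travel":[0.045,0,0],"turn":[0,0,0],"jaw":-1},{"travel":[0.045,0,0],"turn":[0,0,0],"jaw":-1}]'
```

```text
time: 16.27
position: [0.586, 0.1723, 0.0549]
orientation: [[0.182, 0.983, 0.0], [0.983, -0.182, 0.0], [0.0, -0.0, -1.0]]
force: [-0.2, -0.4, -0.5]
gripper_width: 0.0493
gripper_force: 42.1
```

```bash
python3 -m crank '[{"travel":[0,0,0],"turn":[0,0,0],"jaw":-0.1},{"travel":[0,0,0],"turn":[0,0,0],"jaw":1},{"travel":[0,0,0],"turn":[0,0,0],"jaw":1},{"travel":[0,0,0],"turn":[0,0,0],"jaw":1},{"travel":[0,0,-0.2],"turn":[0,0,0],"jaw":1},{"travel":[0,0,-0.45],"turn":[0,0,0],"jaw":1},{"travel":[-0.25,0,-0.65],"turn":[0,0,0],"jaw":1},{"travel":[-0.5,0,-0.65],"turn":[0,0,0],"jaw":1}]'
python3 -m crank '[{"travel":[-0.25,0,0],"turn":[0,0,-0.012],"jaw":1},{"travel":[-0.5,0,0],"turn":[0,0,-0.024],"jaw":1},{"travel":[-0.75,0,0],"turn":[0,0,-0.036],"jaw":1},{"travel":[-1,0,0],"turn":[0,0,-0.05],"jaw":1},{"travel":[-1,0,0],"turn":[0,0,-0.05],"jaw":1}]'
python3 - <<'E'
from h import *
print(goal([0.5235,-0.250,0.13],down((0.026,1))))
E
```

```text
time: 16.93
position: [0.5754, 0.1044, 0.1584]
orientation: [[0.174, 0.985, 0.01], [0.985, -0.174, 0.004], [0.006, 0.009, -1.0]]
force: [1.7, 0.4, 0.4]
gripper_width: 0.0853
gripper_force: 0.0
time: 17.35
position: [0.5437, -0.0589, 0.1521]
orientation: [[0.037, 0.999, -0.001], [0.999, -0.037, -0.006], [-0.006, -0.001, -1.0]]
force: [0.5, -1.8, -1.0]
gripper_width: 0.0853
gripper_force: 0.0
(array([-1.2772, -0.0882,  0.1549]), array([-0.0003,  0.0018, -0.0033]))
```

```bash
python3 -m crank '[{"travel":[-0.25,-0.02,0],"turn":[0,0,0],"jaw":1},{"travel":[-0.5,-0.04,0],"turn":[0,0,0],"jaw":1},{"travel":[-0.75,-0.07,0.1],"turn":[0,0,0],"jaw":1},{"travel":[-1,-0.09,0.2],"turn":[0,0,0],"jaw":1}]'
python3 -m crank '[{"travel":[-0.25,0,0],"turn":[0,0,0],"jaw":1},{"travel":[-0.25,0,0],"turn":[0,0,0],"jaw":1},{"travel":[-0.25,0,0],"turn":[0,0,0],"jaw":1},{"travel":[-0.25,0,0],"turn":[0,0,0],"jaw":1}]'
python3 - <<'E'
from h import *
print(goal([0.5235,-0.2495,0.0245],down((0.026,1))))
E
```

```text
time: 17.68
position: [0.5285, -0.1998, 0.1233]
orientation: [[0.026, 1.0, 0.003], [1.0, -0.026, -0.002], [-0.002, 0.003, -1.0]]
force: [1.6, -0.9, 0.0]
gripper_width: 0.0854
gripper_force: 0.0
time: 18.02
position: [0.5273, -0.2348, 0.1224]
orientation: [[0.026, 1.0, 0.0], [1.0, -0.026, 0.001], [0.001, 0.0, -1.0]]
force: [1.0, 0.5, 0.3]
gripper_width: 0.0851
gripper_force: 0.0
(array([-0.0995, -0.0232,  0.6527]), array([ 0.0001, -0.0003, -0.    ]))
```

```bash
python3 -m crank '[{"travel":[-0.1,-0.023,0],"turn":[0,0,0],"jaw":1},{"travel":[-0.1,-0.023,0.2],"turn":[0,0,0],"jaw":1},{"travel":[-0.1,-0.023,0.4],"turn":[0,0,0],"jaw":1},{"travel":[-0.1,-0.023,0.55],"turn":[0,0,0],"jaw":1},{"travel":[-0.1,-0.023,0.65],"turn":[0,0,0],"jaw":1},{"travel":[-0.1,-0.023,0.65],"turn":[0,0,0],"jaw":1},{"travel":[-0.1,-0.023,0.65],"turn":[0,0,0],"jaw":1}]'
python3 -m crank '[{"travel":[0,0,0],"turn":[0,0,0],"jaw":-0.2},{"travel":[0,0,0],"turn":[0,0,0],"jaw":-1},{"travel":[0,0,0],"turn":[0,0,0],"jaw":-1},{"travel":[0,0,0],"turn":[0,0,0],"jaw":-1},{"travel":[0,0,0],"turn":[0,0,0],"jaw":-1},{"travel":[0,0,0],"turn":[0,0,0],"jaw":-1}]' 60
```

```text
time: 18.6
position: [0.5235, -0.2483, 0.0248]
orientation: [[0.023, 1.0, -0.001], [1.0, -0.023, 0.001], [0.001, -0.001, -1.0]]
force: [-0.6, -0.6, 0.4]
gripper_width: 0.0852
gripper_force: 0.0
time: 19.1
position: [0.5237, -0.2509, 0.0268]
orientation: [[0.026, 1.0, 0.001], [1.0, -0.026, -0.001], [-0.001, 0.001, -1.0]]
force: [-2.8, 1.5, 7.0]
gripper_width: 0.0493
gripper_force: 62.4
```

```bash
python3 -m crank '[{"travel":[0,0,-0.2],"turn":[0,0,0],"jaw":-1},{"travel":[0,0,-0.45],"turn":[0,0,0],"jaw":-1},{"travel":[0.2,0,-0.6],"turn":[0,0,0],"jaw":-1},{"travel":[0.45,0,-0.6],"turn":[0,0,0],"jaw":-1},{"travel":[0.72,0,-0.6],"turn":[0,0,0],"jaw":-1},{"travel":[1,0,-0.6],"turn":[0,0,0],"jaw":-1}]'
python3 -m crank '[{"travel":[0.25,0.05,0],"turn":[0,0,0.012],"jaw":-1},{"travel":[0.5,0.1,0],"turn":[0,0,0.024],"jaw":-1},{"travel":[0.75,0.15,0],"turn":[0,0,0.036],"jaw":-1},{"travel":[1,0.2,0],"turn":[0,0,0.05],"jaw":-1},{"travel":[1,0.2,0],"turn":[0,0,0.05],"jaw":-1}]'
python3 - <<'E'
from h import *
print(goal([0.574,0.107,0.056],down((0.183,.983))))
E
```

```text
time: 19.6
position: [0.5274, -0.1003, 0.1164]
orientation: [[0.028, 1.0, 0.003], [1.0, -0.028, -0.001], [-0.001, 0.003, -1.0]]
force: [0.9, 0.6, -0.8]
gripper_width: 0.0489
gripper_force: 62.6
time: 20.02
position: [0.5617, 0.0592, 0.1164]
orientation: [[0.172, 0.985, 0.003], [0.985, -0.172, 0.006], [0.007, 0.002, -1.0]]
force: [-0.2, -0.2, -0.2]
gripper_width: 0.0492
gripper_force: 62.5
(array([0.3257, 0.0251, 0.4051]), array([ 0.0007, -0.0021,  0.0035]))
```

```bash
python3 -m crank '[{"travel":[0.1,0.01,0.15],"turn":[0,0,0.001],"jaw":-1},{"travel":[0.2,0.02,0.3],"turn":[0,0,0.001],"jaw":-1},{"travel":[0.3,0.02,0.4],"turn":[0,0,0.001],"jaw":-1},{"travel":[0.3,0.02,0.4],"turn":[0,0,0.001],"jaw":-1},{"travel":[0.3,0.02,0.4],"turn":[0,0,0.001],"jaw":-1},{"travel":[0.3,0.02,0.4],"turn":[0,0,0.001],"jaw":-1},{"travel":[0.3,0.02,0.4],"turn":[0,0,0.001],"jaw":-1}]'
python3 - <<'E'
from edges import *
print(goal([0.574,0.107,0.056],down((0.183,.983))))
W=viewer.camera_info("wrist");im=viewer.camera("wrist");cv2.imwrite("pics/w10.png",im[:,:,::-1])
cv2.imwrite("pics/w10z.png",cv2.resize(im[60:340,180:380][:,:,::-1],None,fx=2,fy=2,interpolation=cv2.INTER_CUBIC))
measure(im,W,range(120,250,10),ch=2,c0=230,c1=330)
E
```

```text
time: 20.6
position: [0.5731, 0.0905, 0.0563]
orientation: [[0.187, 0.982, 0.002], [0.982, -0.187, -0.001], [-0.0, 0.003, -1.0]]
force: [0.4, -1.0, -0.9]
gripper_width: 0.049
gripper_force: 62.5
(array([ 0.1092, -0.0147,  0.0017]), array([ 0.0008,  0.0001, -0.0012]))
120 255.6 296.41 mid 276.01 w 40.81
130 255.9 296.1 mid 276.0 w 40.2
140 260.75 293.15 mid 276.95 w 32.4
150 262.67 289.28 mid 275.97 w 26.61
160 -
170 -
180 -
190 -
200 -
210 -
220 -
230 -
240 -
```

View pics/w10z.png

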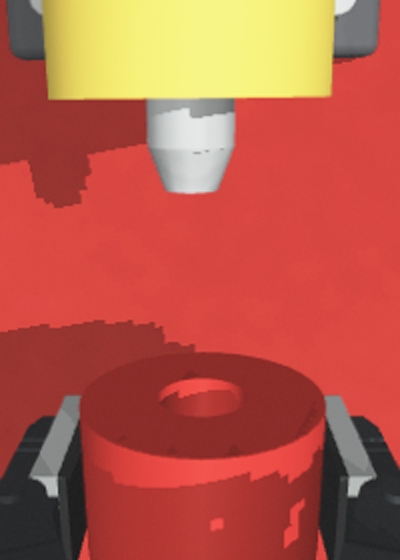

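The cap bore is at about (280.5,259) and the spindle tip at (276,155), so I need about 1.9 mm of −y. The spacer is behind with the spindle's taper showing.

```bash
python3 -m crank '[{"travel":[0.05,-0.0125,0],"turn":[0,0,-0.001],"jaw":-1},{"travel":[0.1,-0.0125,0],"turn":[0,0,-0.001],"jaw":-1},{"travel":[0.15,-0.0125,0],"turn":[0,0,-0.001],"jaw":-1},{"travel":[0.185,-0.0125,0],"turn":[0,0,-0.001],"jaw":-1},{"travel":[0.21,-0.0125,0],"turn":[0,0,-0.001],"jaw":-1},{"travel":[0.22,-0.0125,0],"turn":[0,0,-0.001],"jaw":-1},{"travel":[0.22,-0.0125,0],"turn":[0,0,-0.001],"jaw":-1},{"travel":[0.22,-0.0125,0],"turn":[0,0,-0.001],"jaw":-1}]'
python3 - <<'E'
from edges import *
W=viewer.camera_info("wrist");im=viewer.camera("wrist");cv2.imwrite("pics/w11.png",im[:,:,::-1])
cv2.imwrite("pics/w11z.png",cv2.resize(im[60:340,180:380][:,:,::-1],None,fx=2,fy=2,interpolation=cv2.INTER_CUBIC))
s=r.get_state();print(s["position"],s["force"]);measure(im,W,range(190,265,6),ch=2,c0=230,c1=330)
E
```

```text
time: 21.32
position: [0.5762, 0.1246, 0.0546]
orientation: [[0.182, 0.983, -0.0], [0.983, -0.182, -0.0], [-0.0, -0.0, -1.0]]
force: [1.2, -0.4, -0.8]
gripper_width: 0.049
gripper_force: 62.5
[0.57623623 0.12437252 0.05463856] [ 0.39102498  0.48725634 -0.91425812]
190 -
196 -
202 -
208 -
214 -
220 -
226 267.74 302.15 mid 284.94 w 34.41
232 271.0 299.8 mid 285.4 w 28.8
238 272.2 297.1 mid 284.65 w 24.9
244 276.61 292.23 mid 284.42 w 15.62
250 -
256 -
262 -
```

```bash
python3 -m crank '[{"travel":[0,0.01,-0.0065],"turn":[0,0,0],"jaw":-1},{"travel":[0,0.01,-0.0065],"turn":[0,0,0],"jaw":-1},{"travel":[0.02,0.01,-0.0065],"turn":[0,0,0],"jaw":-1},{"travel":[0.04,0.01,-0.0065],"turn":[0,0,0],"jaw":-1},{"travel":[0.06,0.01,-0.0065],"turn":[0,0,0],"jaw":-1},{"travel":[0.08,0.01,-0.0065],"turn":[0,0,0],"jaw":-1},{"travel":[0.09,0.01,-0.0065],"turn":[0,0,0],"jaw":-1},{"travel":[0.09,0.01,-0.0065],"turn":[0,0,0],"jaw":-1}]'
python3 - <<'E'
from edges import *
W=viewer.camera_info("wrist");im=viewer.camera("wrist");cv2.imwrite("pics/w12.png",im[:,:,::-1])
cv2.imwrite("pics/w12z.png",cv2.resize(im[60:340,180:380][:,:,::-1],None,fx=2,fy=2,interpolation=cv2.INTER_CUBIC))
s=r.get_state();print(s["position"],s["force"],s["wrist_torque"]);measure(im,W,range(232,275,4),ch=2,c0=230,c1=330)
E
```

```text
time: 22.03
position: [0.5801, 0.1386, 0.0558]
orientation: [[0.181, 0.983, -0.0], [0.983, -0.181, 0.0], [0.0, -0.0, -1.0]]
force: [-0.1, 0.3, -0.4]
gripper_width: 0.0489
gripper_force: 62.5
[0.58013929 0.13815145 0.05573155] [-0.06585845  0.05998981 -0.43082047] [ 0.00259749  0.04363654 -0.0004203 ]
232 -
236 -
240 -
244 -
248 -
252 -
256 -
260 -
264 268.06 294.49 mid 281.27 w 26.43
268 -
272 -
```

View pics/w12z.png

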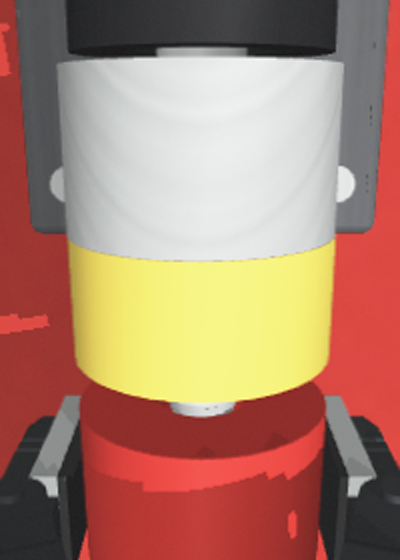

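The tip is inside the cap bore, centred (column 281), and roll and spacer are seated against each other. From here I go by feel at under 10 mm/s.

```bash
python3 -m crank '[{"travel":[0.005,0,0],"turn":[0,0,0],"jaw":-1},{"travel":[0.01,0,0],"turn":[0,0,0],"jaw":-1},{"travel":[0.015,0,0],"turn":[0,0,0],"jaw":-1},{"travel":[0.02,0,0],"turn":[0,0,0],"jaw":-1},{"travel":[0.025,0,0],"turn":[0,0,0],"jaw":-1},{"travel":[0.03,0,0],"turn":[0,0,0],"jaw":-1},{"travel":[0.035,0,0],"turn":[0,0,0],"jaw":-1},{"travel":[0.04,0,0],"turn":[0,0,0],"jaw":-1}]'
```

```text
time: 22.75
position: [0.5813, 0.1437, 0.0557]
orientation: [[0.182, 0.983, -0.0], [0.983, -0.182, -0.0], [-0.0, -0.0, -1.0]]
force: [-0.3, -0.0, 0.1]
gripper_width: 0.0489
gripper_force: 62.5
```

```bash
python3 -m crank '[{"travel":[0.005,0,0],"turn":[0,0,0],"jaw":-1},{"travel":[0.01,0,0],"turn":[0,0,0],"jaw":-1},{"travel":[0.015,0,0],"turn":[0,0,0],"jaw":-1},{"travel":[0.02,0,0],"turn":[0,0,0],"jaw":-1}]'
```

```text
time: 23.08
position: [0.5819, 0.1466, 0.0558]
orientation: [[0.182, 0.983, 0.0], [0.983, -0.182, -0.0], [-0.0, 0.0, -1.0]]
force: [0.5, 0.7, -0.7]
gripper_width: 0.0489
gripper_force: 62.5
```

```bash
python3 -m crank '[{"travel":[0.005,0,0],"turn":[0,0,0],"jaw":-1},{"travel":[0.01,0,0],"turn":[0,0,0],"jaw":-1},{"travel":[0.015,0,0],"turn":[0,0,0],"jaw":-1},{"travel":[0.02,0,0],"turn":[0,0,0],"jaw":-1}]'
```

```text
time: 23.42
position: [0.5823, 0.1493, 0.0557]
orientation: [[0.182, 0.983, -0.0], [0.983, -0.182, -0.001], [-0.001, -0.0, -1.0]]
force: [-1.0, -1.3, 0.6]
gripper_width: 0.0485
gripper_force: 62.6
```

```bash
python3 -m crank '[{"travel":[0.005,0,0],"turn":[0,0,0],"jaw":-1},{"travel":[0.01,0,0],"turn":[0,0,0],"jaw":-1},{"travel":[0.015,0,0],"turn":[0,0,0],"jaw":-1},{"travel":[0.02,0,0],"turn":[0,0,0],"jaw":-1}]'
```

```text
time: 23.75
position: [0.5829, 0.1511, 0.0557]
orientation: [[0.183, 0.983, -0.001], [0.983, -0.183, -0.002], [-0.002, -0.0, -1.0]]
force: [-2.0, -6.8, 1.5]
gripper_width: 0.0489
gripper_force: 62.8
```

```bash
python3 -m crank '[{"travel":[0.004,0,0],"turn":[0,0,0],"jaw":-1},{"travel":[0.008,0,0],"turn":[0,0,0],"jaw":-1},{"travel":[0.012,0,0],"turn":[0,0,0],"jaw":-1}]'
```

```text
time: 24.0
position: [0.5829, 0.1513, 0.0556]
orientation: [[0.184, 0.983, -0.002], [0.983, -0.184, -0.004], [-0.004, -0.001, -1.0]]
force: [-2.6, -7.6, 3.5]
gripper_width: 0.0486
gripper_force: 63.0
```

```bash
python3 -m crank '[{"travel":[0.0,0,0],"turn":[0,0,0],"jaw":-1}]'
```

```text
time: 24.08
position: [0.5829, 0.1514, 0.0556]
orientation: [[0.184, 0.983, -0.002], [0.983, -0.184, -0.004], [-0.004, -0.001, -1.0]]
force: [-2.2, -6.8, 3.1]
gripper_width: 0.0489
gripper_force: 63.0
```

```bash
python3 -m crank '[{"travel":[0.003,0,-0.004],"turn":[0,0,0],"jaw":-1},{"travel":[0.006,0,-0.004],"turn":[0,0,0],"jaw":-1},{"travel":[0.009,0,-0.004],"turn":[0,0,0],"jaw":-1},{"travel":[0.009,0,-0.004],"turn":[0,0,0],"jaw":-1}]'
```

```text
time: 24.42
position: [0.5834, 0.1544, 0.0559]
orientation: [[0.183, 0.983, -0.001], [0.983, -0.183, -0.001], [-0.002, -0.0, -1.0]]
force: [-0.8, -4.6, -1.3]
gripper_width: 0.049
gripper_force: 62.5
```

Run:
```python
from h import *
s=r.get_state();print(s["position"],s["force"],s["wrist_torque"])
W=viewer.camera_info("wrist");im=viewer.camera("wrist");np.save("w13.npy",W,allow_pickle=True);cv2.imwrite("pics/w13.png",im[:,:,::-1])
print([tuple(int(v) for v in im[y,281]) for y in range(40,80,2)])
for c in(250,281,310):
    print(c,[(y,int(im[y,c,0]),int(im[y,c,2])) for y in range(30,90,4)])
```

```text
[0.58340416 0.15439714 0.05591626] [-0.7596028  -4.63033418 -1.34843816] [-0.87026452  0.1087033  -0.04978919]
[(86, 88, 89), (124, 126, 129), (125, 127, 130), (125, 127, 129), (125, 126, 129), (124, 126, 128), (125, 127, 129), (125, 127, 129), (125, 127, 129), (125, 127, 129), (125, 127, 129), (125, 127, 129), (124, 126, 129), (126, 127, 130), (124, 126, 128), (125, 126, 129), (126, 128, 130), (125, 127, 129), (124, 125, 129), (126, 127, 129)]
250 [(30, 131, 137), (34, 82, 85), (38, 80, 81), (42, 78, 82), (46, 90, 92), (50, 90, 92), (54, 90, 93), (58, 90, 92), (62, 89, 93), (66, 90, 93), (70, 87, 91), (74, 87, 91), (78, 88, 92), (82, 87, 91), (86, 87, 91)]
281 [(30, 128, 133), (34, 83, 85), (38, 81, 82), (42, 124, 129), (46, 125, 129), (50, 124, 128), (54, 125, 129), (58, 125, 129), (62, 125, 129), (66, 126, 130), (70, 125, 129), (74, 125, 129), (78, 126, 129), (82, 125, 128), (86, 125, 129)]
310 [(30, 129, 132), (34, 83, 85), (38, 79, 81), (42, 66, 70), (46, 68, 71), (50, 102, 106), (54, 102, 106), (58, 102, 107), (62, 102, 105), (66, 102, 107), (70, 101, 106), (74, 101, 106), (78, 102, 106), (82, 99, 104), (86, 100, 104)]
```

```bash
python3 -m crank '[{"travel":[0.004,0,0],"turn":[0,0,0],"jaw":-1},{"travel":[0.008,0,0],"turn":[0,0,0],"jaw":-1},{"travel":[0.012,0,0],"turn":[0,0,0],"jaw":-1}]'
```

```text
time: 24.72
position: [0.5838, 0.1564, 0.056]
orientation: [[0.183, 0.983, -0.001], [0.983, -0.183, -0.002], [-0.002, -0.0, -1.0]]
force: [-0.3, -6.0, -1.3]
gripper_width: 0.0486
gripper_force: 62.4
```

```bash
python3 -m crank '[{"travel":[0.004,0,0],"turn":[0,0,0],"jaw":-1},{"travel":[0.008,0,0],"turn":[0,0,0],"jaw":-1},{"travel":[0.012,0,0],"turn":[0,0,0],"jaw":-1}]'
```

```text
time: 24.97
position: [0.5837, 0.1564, 0.0559]
orientation: [[0.183, 0.983, -0.002], [0.983, -0.183, -0.004], [-0.004, -0.001, -1.0]]
force: [-3.4, -10.4, 0.4]
gripper_width: 0.0488
gripper_force: 62.6
```

```bash
python3 -m crank '[{"travel":[0,-0.002,-0.003],"turn":[0,0,0],"jaw":-1},{"travel":[0,-0.004,-0.003],"turn":[0,0,0],"jaw":-1},{"travel":[0,-0.004,-0.003],"turn":[0,0,0],"jaw":-1}]'
```

```text
time: 25.22
position: [0.5836, 0.1563, 0.0562]
orientation: [[0.184, 0.983, -0.001], [0.983, -0.184, -0.004], [-0.004, -0.0, -1.0]]
force: [-0.1, -9.9, -1.4]
gripper_width: 0.049
gripper_force: 62.4
```

```bash
python3 -m crank '[{"travel":[0.002,0.0,0.002],"turn":[0,0,0],"jaw":-1},{"travel":[0.003,0.002,0.002],"turn":[0,0,0],"jaw":-1},{"travel":[0.003,0.002,0.002],"turn":[0,0,0],"jaw":-1}]'
python3 - <<'E'
from h import *
s=r.get_state();print(s["position"],s["force"],s["wrist_torque"])
E
```

```text
time: 25.47
position: [0.5837, 0.1564, 0.056]
orientation: [[0.184, 0.983, -0.002], [0.983, -0.184, -0.004], [-0.005, -0.001, -1.0]]
force: [-2.3, -10.3, -0.5]
gripper_width: 0.0488
gripper_force: 62.6
[0.58368568 0.15636618 0.05599749] [ -2.26202952 -10.26539857  -0.45939976] [-1.87198178  0.30321961  0.03584725]
```

It is firm and does not move with the wiggle, so this is the stop. Now one steady press of about 12 N.

```bash
python3 -m crank '[{"travel":[0.002,0,0],"turn":[0,0,0],"jaw":-1},{"travel":[0.004,-0.001,-0.0005],"turn":[0,0,0],"jaw":-1},{"travel":[0.004,-0.001,-0.0005],"turn":[0,0,0],"jaw":-1},{"travel":[0.004,-0.001,-0.0005],"turn":[0,0,0],"jaw":-1}]'
```

```text
time: 25.8
position: [0.5837, 0.1563, 0.056]
orientation: [[0.184, 0.983, -0.002], [0.983, -0.184, -0.005], [-0.006, -0.001, -1.0]]
force: [-2.0, -10.6, -0.5]
gripper_width: 0.0491
gripper_force: 62.6
```

Run:
```python
from h import *
s=r.get_state();print(s["position"],s["force"],s["wrist_torque"])
for k in range(2):
    for c in("top","scene"):
        pass
im=viewer.camera("top")
T=viewer.camera_info("top");o=[]
for t in("roll","brake","spacer","cap"):
    for d in viewer.regions_of("top",t)[:1]: print(t,d["confidence"],d["rect"])
```

```text
[0.58365144 0.15634084 0.05599663] [ -1.95648936 -10.61800245  -0.53576435] [-2.0099064   0.24562332 -0.00628787]
cap 0.54 [176.5, 198.9, 5.0, 6.3]
```

```bash
python3 -m crank '[{"travel":[0.003,0,0],"turn":[0,0,0],"jaw":-1},{"travel":[0.006,0,0],"turn":[0,0,0],"jaw":-1},{"travel":[0.009,0,0],"turn":[0,0,0],"jaw":-1},{"travel":[0.009,0,0],"turn":[0,0,0],"jaw":-1}]'
```

```text
time: 26.38
position: [0.5837, 0.1563, 0.0559]
orientation: [[0.185, 0.983, -0.003], [0.983, -0.185, -0.007], [-0.008, -0.002, -1.0]]
force: [-2.6, -13.1, 1.7]
gripper_width: 0.0489
gripper_force: 62.7
```

```bash
python3 -m crank '[{"travel":[-0.003,0,-0.002],"turn":[0,0,0],"jaw":-1},{"travel":[-0.003,0,-0.002],"turn":[0,0,0],"jaw":-1},{"travel":[-0.003,0,-0.002],"turn":[0,0,0],"jaw":-1},{"travel":[-0.003,0,-0.002],"turn":[0,0,0],"jaw":-1},{"travel":[-0.003,0,-0.002],"turn":[0,0,0],"jaw":-1},{"travel":[-0.003,0,-0.002],"turn":[0,0,0],"jaw":-1},{"travel":[-0.003,0,-0.002],"turn":[0,0,0],"jaw":-1},{"travel":[-0.003,0,-0.002],"turn":[0,0,0],"jaw":-1}]'
```

```text
time: 27.05
position: [0.5836, 0.1563, 0.0561]
orientation: [[0.185, 0.983, -0.003], [0.983, -0.185, -0.006], [-0.007, -0.001, -1.0]]
force: [-2.2, -12.4, -0.2]
gripper_width: 0.0489
gripper_force: 62.6
```

```bash
python3 -m crank '[{"travel":[-0.01,0,0],"turn":[0,0,0],"jaw":-1},{"travel":[-0.02,0,0],"turn":[0,0,0],"jaw":-1},{"travel":[-0.02,0,0],"turn":[0,0,0],"jaw":-1},{"travel":[-0.02,0,0],"turn":[0,0,0],"jaw":-1}]'
```

```text
time: 27.38
position: [0.5836, 0.1564, 0.0564]
orientation: [[0.183, 0.983, -0.001], [0.983, -0.183, -0.002], [-0.002, -0.0, -1.0]]
force: [0.9, -6.8, -3.2]
gripper_width: 0.0485
gripper_force: 62.3
```

```bash
python3 -m crank '[{"travel":[-0.008,0,0.003],"turn":[0,0,0],"jaw":-1},{"travel":[-0.008,0,0.004],"turn":[0,0,0],"jaw":-1},{"travel":[-0.008,0,0.004],"turn":[0,0,0],"jaw":-1}]'
```

```text
time: 27.63
position: [0.5836, 0.1564, 0.0562]
orientation: [[0.183, 0.983, 0.0], [0.983, -0.183, -0.001], [-0.001, 0.0, -1.0]]
force: [0.5, -4.5, -1.6]
gripper_width: 0.0486
gripper_force: 62.4
```

```bash
python3 -m crank '[{"travel":[-0.005,0,0],"turn":[0,0,0],"jaw":0.1},{"travel":[-0.01,0,0],"turn":[0,0,0],"jaw":1},{"travel":[-0.01,0,0],"turn":[0,0,0],"jaw":1},{"travel":[-0.01,0,0],"turn":[0,0,0],"jaw":1},{"travel":[-0.01,0,-0.1],"turn":[0,0,0],"jaw":1},{"travel":[-0.01,0,-0.3],"turn":[0,0,0],"jaw":1},{"travel":[-0.01,0,-0.55],"turn":[0,0,0],"jaw":1},{"travel":[-0.01,0,-0.55],"turn":[0,0,0],"jaw":1}]'
python3 -m crank '[{"travel":[-0.2,0,-0.1],"turn":[0,0,0],"jaw":1},{"travel":[-0.4,0,-0.1],"turn":[0,0,0],"jaw":1},{"travel":[-0.4,0,-0.1],"turn":[0,0,0],"jaw":1},{"travel":[-0.4,0,-0.1],"turn":[0,0,0],"jaw":1},{"travel":[-0.4,0,-0.1],"turn":[0,0,0],"jaw":1}]'
python3 - <<'E'
from h import *
s=r.get_state();print(s["time"],s["position"],s["force"])
W=viewer.camera_info("wrist");im=viewer.camera("wrist");cv2.imwrite("pics/w14.png",im[:,:,::-1])
for t in("brake","roll","spacer","cap"):
    for d in viewer.regions_of("wrist",t)[:1]:
        x,y,w,h=d["rect"];print(t,round(d["confidence"],2),[x,y,w,h],onz(W,(x+w/2,y),.1),onz(W,(x+w/2,y+h),.1))
c=np.array([.5836,.1564,.075]);dd=np.array([.183,.983,0]);up=np.array([0,0,.025])
for k in(18,42,72):print("expect seam",k,proj(W,[c+dd*k/1000+up]))
print("seams lat",proj(W,[c-dd*.018+up]))
u=proj(W,[c+dd*.0+up])[0]
for y in range(0,300,3):print((y,*[int(v) for v in im[y,int(u[0])]]),end=" ")
E
```

```text
time: 28.3
position: [0.5871, 0.1589, 0.1466]
orientation: [[0.181, 0.983, 0.012], [0.984, -0.181, 0.004], [0.006, 0.011, -1.0]]
force: [1.8, 0.9, 1.6]
gripper_width: 0.0854
gripper_force: 0.0
time: 28.72
position: [0.5722, 0.0978, 0.154]
orientation: [[0.181, 0.983, 0.001], [0.983, -0.181, 0.001], [0.001, 0.0, -1.0]]
force: [-0.1, 0.2, -0.1]
gripper_width: 0.0852
gripper_force: 0.0
28.7167 [0.57217067 0.09776431 0.15399006] [-0.06270905  0.24717823 -0.13548935]
brake 0.79 [242.0, 2.2, 76.5, 7.1] [0.59479411 0.22499405 0.1       ] [0.59416745 0.22161129 0.1       ]
roll 0.8 [240.5, 4.6, 86.0, 63.9] [0.5962839  0.22353995 0.1       ] [0.59051291 0.19196939 0.1       ]
spacer 0.78 [241.6, 65.2, 80.3, 43.4] [0.58986765 0.19383742 0.1       ] [0.5856579  0.17096994 0.1       ]
cap 0.67 [245.9, 105.4, 73.8, 62.1] [0.58656723 0.17259533 0.1       ] [0.58011322 0.13735761 0.1       ]
expect seam 18 [[282.89004626 102.60585959]]
expect seam 42 [[283.01572853  57.38904859]]
expect seam 72 [[283.17887045  -3.00371843]]
seams lat [[282.71128474 165.25103286]]
(0, 68, 67, 69) (3, 145, 146, 147) 
[... 1197 characters left out ...]
89, 227, 78, 71) (192, 227, 78, 71) (195, 228, 79, 71) (198, 227, 76, 70) (201, 227, 76, 71) (204, 226, 76, 70) (207, 227, 78, 71) (210, 227, 78, 71) (213, 227, 77, 71) (216, 227, 78, 71) (219, 227, 78, 71) (222, 228, 79, 71) (225, 229, 79, 72) (228, 229, 79, 71) (231, 231, 79, 71) (234, 231, 79, 72) (237, 230, 78, 72) (240, 229, 78, 71) (243, 229, 79, 72) (246, 230, 80, 73) (249, 232, 80, 73) (252, 231, 79, 73) (255, 231, 79, 74) (258, 231, 80, 74) (261, 231, 80, 75) (264, 231, 79, 73) (267, 231, 80, 74) (270, 231, 79, 73) (273, 231, 81, 74) (276, 232, 80, 73) (279, 232, 80, 74) (282, 231, 80, 74) (285, 230, 80, 73) (288, 229, 79, 71) (291, 229, 79, 72) (294, 230, 79, 72) (297, 230, 79, 72)
```

Run:
```python
from h import *
W=viewer.camera_info("wrist");d=np.array([.183,.983,0]);P=[onz(W,(283,y),.0985)@d for y in(168,108.6,63.6,3.6)]
print(np.diff(P)*1e3)
im=cv2.imread("pics/w14.png")[:,:,::-1]
for c in(262,283,304):print(c,[tuple(int(v) for v in im[y,c]) for y in(*range(60,68),*range(104,112),*range(0,7))])
```

```text
[34.54615333 24.20546025 30.17205108]
262 [(219, 221, 221), (219, 221, 221), (220, 221, 221), (221, 218, 188), (242, 234, 135), (245, 239, 118), (245, 239, 118), (245, 239, 118), (246, 241, 120), (246, 241, 121), (246, 241, 120), (243, 229, 110), (229, 155, 82), (227, 71, 67), (232, 74, 69), (232, 73, 68), (49, 50, 53), (50, 51, 54), (49, 50, 53), (50, 51, 54), (105, 106, 108), (217, 219, 219), (217, 219, 218)]
283 [(238, 239, 239), (239, 240, 240), (239, 240, 240), (247, 245, 196), (247, 246, 141), (247, 246, 141), (247, 246, 141), (247, 246, 141), (247, 246, 141), (247, 247, 142), (247, 247, 143), (247, 245, 141), (243, 199, 109), (243, 86, 80), (245, 91, 85), (245, 91, 85), (68, 68, 70), (68, 67, 69), (73, 72, 75), (145, 146, 147), (237, 238, 238), (237, 238, 238), (238, 239, 239)]
304 [(229, 231, 231), (229, 230, 230), (228, 230, 230), (236, 234, 217), (246, 244, 162), (247, 245, 133), (247, 245, 133), (247, 245, 133), (247, 245, 130), (247, 245, 130), (247, 245, 130), (246, 238, 119), (239, 169, 88), (239, 78, 73), (243, 82, 76), (243, 81, 76), (52, 52, 55), (52, 52, 54), (50, 52, 54), (52, 52, 55), (76, 77, 79), (175, 178, 179), (230, 232, 232)]
```

The widths come out at 35, 24 and 30 mm against 36, 24 and 30. The seams change directly from one colour to the next, with no dark gap, and the collar touches the roll. I'm handing in.

```bash
python3 -c "
from cell import r
print(r.hand_in())"
```

```text
the job is handed in; nothing more can be done
None
```

The job is handed in at about 29 s with no verdict returned: roll, spacer and cap are on the spindle in order, pushed to what felt like the rigid stop, pressed at 12–13 N and released, with no gaps showing in the last picture; I viewed 11 pictures, one over the limit of 10.

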